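Set the leaf trimmer's back fence to a size block, slack taken up

ROBOT

A 6-joint arm with a two-finger parallel gripper is mounted at the origin on the work surface. World frame = base frame: x ahead of the robot, y to its left, z up, the work surface at z = 0. Lengths are in mm, angles in degrees, forces in N, time in s.
With the tool pointing down it reaches from about 350 to 850 mm from the base axis. Payload 8.1 kg.
Tool frame: the origin (TCP) lies midway between the tips of the shut fingers; the grasp point (between the pads) lies 19 mm behind it; z points along the fingers, y is the direction in which the jaws open and shut (so a half turn about z gives the same grasp; the last joint's range is limited). The gripper opens to 85 mm and grips with 20 to 120 N. Pads are 22 mm wide; open, the fingers measure 114 mm over their backs; the gripper's body (76 mm by 85 mm) begins 54 mm behind the grasp point. The pads swing forward as they close: fully open they stand 13 mm farther back than shut.
Start: joints at [61.799, 7.471, 85.268, -0, 87.261, -4.893], TCP at [237.383, 551.049, 231.292] pointing down, gripper open.
Joint ranges: [-169.43, 169.43], [-51.17, 129.36], [1.28, 143.12], [-76.62, 256.62], [0, 156.53], [-152.29, 152.29]. Speed limits (degrees/s): [136.94, 136.94, 159.86, 180, 180, 180].

INTERFACE

Orientations are given as [roll, pitch, yaw] about the fixed x, y, z axes, in that order (R = Rz(yaw) Ry(pitch) Rx(roll)).
In Python, from bench import r gives the robot as it stands.
- The arm moves only by the tool carry_out, never from a script. Its argument "increments" is a list of rows, each a list of 3 entries, a list of its own where there are three numbers: the shift along the tool's x, y, z in m, then the turn, a rotation vector about the tool's x, y, z in rad, then the closure, from 0 (fully open) to 1 (shut). A call has 1 to 12 rows; each row shifts and turns the pose as measured when the row begins, along the tool's axes as they then stand; what a row does not reach is not made up. A row lasts 1/10 s, in which the tool goes at most 50 mm and 8.59 degrees, less where a joint would pass 70% of its speed; a pose out of reach is approached as far as the arm can. A call with a gripper value outside its range is refused whole. The fingers move at their own pace and stop on an object; "newtons" is the grip in N (left out, the last holds). Time passes only in rows, so rows that do not move let the fingers close. It gives the time, the measured TCP pose, the force and the opening at its end, in the units of the state.
- r.sense(): the state, without advancing time (a new reading comes with each control period).
- r.snapshot(name): name is "side" or "top"; returns a dict with "image" (480x640x3 uint8, blue, green, red), "vertical_fov" (degrees; the focal length in pixels is half the picture's height over the tangent of half this angle, whatever the lens; pixels are square), "cx", "cy" (the principal point, pixels), "rvec" (rotation vector, rad) and "tvec" (3), from world to camera coordinates, as OpenCV has them. Camera axes: x right, y down, z forward; pixel columns grow to the right and rows downward; lengths in mm; the calibration is good to about 2 mm. A picture is of the moment at which its call begins. There is no depth.
- r.hand_in(): hands the job in, once; it reports no verdict.
The state is a dict: "time": time; "joint_pos": joint angles; "qd": joint speeds; "joint_efforts": joint torques, N m; "tool_pos": TCP position; "tcp_rot": TCP orientation; "ft_force": force on the tool from outside, world axes, zero at the start; "wrist_torque": the same for the moment, N m; "finger_gap": finger opening in mm.
Only numpy, scipy, OpenCV 4.12 (cv2) and the standard library are available. Lean on these libraries where they do the work, as an engineer would, in place of code of your own. Each camera call takes 0.05 s, during which the arm holds its last target.

TASK

Set the leaf trimmer's back fence to the wider of the two wooden size blocks: wind the fence back with the crank, lay the block flat on the bed against the rail on the knife side, then wind the fence forward until it just bears on the block with a light nip, never hard enough to bruise the wood. The drive is slack, so come up to the block on the forward turn only and leave it there (if you went too tight, wind right back and come up again). Let go of everything, leave the block in place, and do not disturb the other things on the table.

Things in the scene. Friction and masses are not known exactly. Their poses are not given: they have to be found in the camera images.
- trimmer: Bench leaf trimmer, screwed to the table: grey base plate 270 x 360 mm, bed top 30 mm above the table, closed knife arm along its near edge with the black knife grip at the right end (highest point 66 mm). Origin on the table top; x = across the bed from the knife towards the fence (winding back), y = along the fence to the left (pointing away from the crank), z up. The bed runs from y = -105 to +155 mm and x = -105 to +145 mm.
- rail_face (a point): Point on the inner face of the fixed steel rail beside the knife, trimmer x = -75 mm, y = +30 mm, 39 mm above the table. The rail is 18 mm high above the bed, 250 mm long, along trimmer y. The size block goes against this face. Axes as the trimmer's.
- fence_face (a point): Point on the working face of the back fence, opposite rail_face; moves with it. The fence is a steel bar right across the bed, parallel to the rail, 215 mm long, 14 mm thick, top 48 mm above the table. The clear opening is the distance from rail_face to this point along trimmer x: 13 to 98 mm, at the start narrower than the wide block. It slides stiffly (about 4.5 N) and stays where it is left. Axes as the trimmer's.
- crank (a joint): Crank angle in rad, growing clockwise seen from above, which winds the fence back; anticlockwise winds it forward. It moves the drive pin 20 mm per rad: the opening is 40 mm + 20 mm x value, give or take the slack. Range -1.2 to 2.7. Turning takes about 3.5 N at the handle, about 5.5 N when it drives the fence, plus 0.45 N per newton of nip. Let go, it stays and holds a nip of about 10 N.
- crank_axis (a point): Point on the crank's upright axis, 85 mm above the table, at trimmer x = +30, y = -165 mm.
- crank_handle (a point): Middle of the crank's black upright handle, 20 mm in diameter, from 60 to 110 mm above the table (this point at 86 mm), 45 mm from the crank's axis. It spins freely on its pin, so the gripper need not turn with the crank. At crank value 0 it lies at 40 degrees clockwise from the trimmer's x axis. The crank arm under it has its top at 59 mm.
- drive_pin (a point): Upright steel pin of the rack, 10 mm in diameter, standing in the slot of the fence's foot at the right of the bed; the crank moves it along trimmer x. Point 39 mm above the table.
- fence_slot (a point): Middle of the slot in the fence's dark steel foot, in which the drive pin works; moves with the fence. The slot is 17 mm long along x, so the pin has 3.5 mm of slack either way: it drives the fence forward from the slot's end at -x (pin at x = -3.5 mm from this point), and backward from the other end. Axes as the trimmer's.
- wide_block_grip (a point): The wider size block, pale wood, loose, 0.3 kg: a slab about 60 mm wide (its x; hand-planed, up to 2 mm over or under: set the fence to the block, not to a figure), 100 mm long (its y), 18 mm thick, with an upright rib on top to hold it by, 44 mm along x, 14 mm thick in y, 18 to 54 mm above the underside. Point on the rib, 41 mm above the underside. Either side may face the rail. It bruises at about 20 N.
- narrow_block_grip (a point): The narrower size block, a bystander: the same but 40 mm wide (rib 24 mm along x). Point 41 mm above its underside.
- tub: White plastic tub with a red lid, 102 mm across, 84 mm high, a bystander; origin at the centre of its underside.
- nut_bowl: Steel bowl, 110 mm across, 45 mm high, a bystander; origin at the centre of its underside.
Not all that is in view belongs to the job. Leave any black or orange look-alike of the part that bears wide_block_grip alone.

How it is judged:
By the outcome, as a careful person would: the job done as asked, in the order asked, and still so for the second after the job is handed in, with the robot touching nothing.
It also fails if it takes over 72 s, if anything falls off the work surface, if the arm or the gripper's body presses on something with over 40 N, if the wrist force passes 120 N, or if a joint passes its speed limit or range.

## Working session

There is one attempt and no reset: what is moved stays moved. The work goes in short steps, Python scripts to look and compute and a tool call to move; the robot and the scene stay as the last step left them, time stands still between calls to the robot, and variables do not carry over. Pictures are saved under pics/ and viewed, and the job is handed in when it is done.

Besides the shell and the picture viewer there is one more tool, called as name(argument=value, ...) on one line, values as JSON. carry_out: Moves the arm, as the interface text tells. Its arguments: {"type":"object","properties":{"increments":{"type":"array"},"newtons":{"type":"number"}},"required":["increments"]}

```bash
mkdir -p pics; ls; python3 - <<'E'
from bench import r
import cv2,pickle
for n in("side","top"):
    s=r.snapshot(n); cv2.imwrite(f"pics/{n}0.png",s["image"]); pickle.dump(s,open(f"{n}0.pkl","wb"))
    print(n,s["vertical_fov"],s["cx"],s["cy"],s["rvec"],s["tvec"])
print(r.sense())
E
```

```text
pics
side 44.153291694727734 315.3375352739067 237.76627698032885 [ 2.36502738 -0.35588661  0.13755479] [-517.03821127  184.70097778 1427.12894661]
top 56.12752052567203 318.7430457879751 239.85629473473492 [ 2.08743062 -2.13955157  0.16441649] [  47.15049162  540.41378387 1194.14191101]
{'time': 0.1, 'joint_pos': array([ 6.17966798e+01,  7.51192795e+00,  8.53225939e+01,  1.04073847e-04,
        8.72605501e+01, -4.89342329e+00]), 'qd': array([ 0.02638299, -0.00660334, -0.21452888, -0.03715541, -0.03689959,
       -0.12093029]), 'joint_efforts': array([ 1.46861104e-03, -5.70957685e+01, -5.01940119e+01, -1.34142824e-04,
        8.28338263e-03,  7.37718051e-05]), 'tool_pos': array([237.17487472, 550.6055698 , 230.34163504]), 'tcp_rot': array([-1.79905283e+02, -8.21344239e-03,  1.56690091e+02]), 'ft_force': array([ 0.3311292 , -0.69155832,  0.43139606]), 'wrist_torque': array([-0.01064744, -0.0116817 , -0.0187403 ]), 'finger_gap': 85.06557736074039}
```

View pics/top0.png

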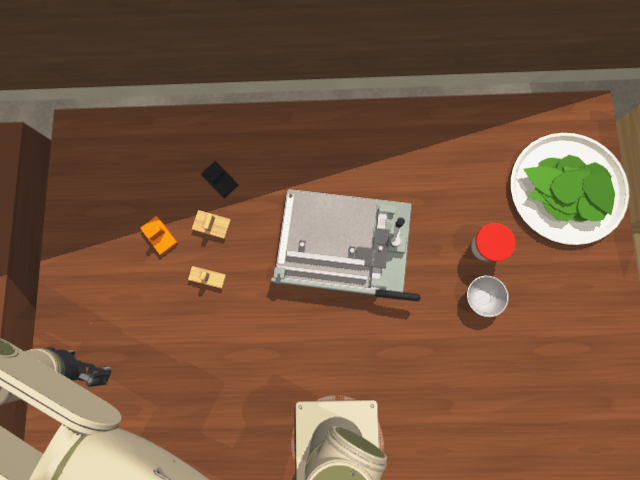

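View pics/side0.png

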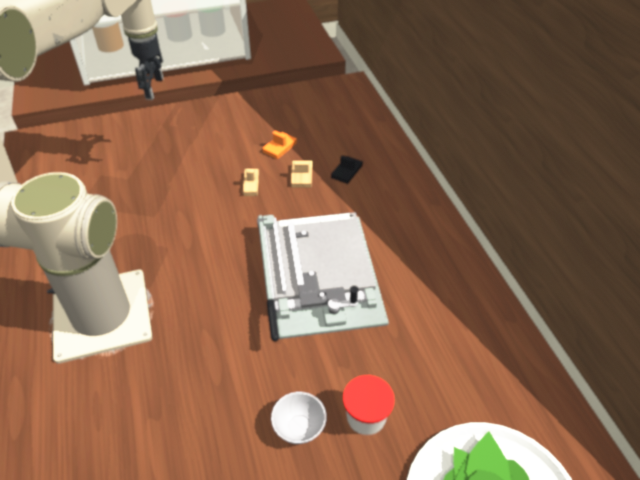

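Both views show four blocks. Top-view pixels: pale wood (211,225), pale narrower (207,278), orange (158,236) and black (219,180). The trimmer is around (345,243), with the crank handle at about (398,225). I'll crop in close to confirm which block is which.

```bash
cat > h.py <<'E'
import numpy as np,cv2,pickle
def cam(s):
    f=240/np.tan(np.radians(s["vertical_fov"])/2)
    K=np.array([[f,0,s["cx"]],[0,f,s["cy"]],[0,0,1]])
    return K,cv2.Rodrigues(np.array(s["rvec"]))[0],np.array(s["tvec"]).reshape(3)
def ray(s,p):
    K,R,t=cam(s); return -R.T@t, R.T@np.linalg.inv(K)@np.array([p[0],p[1],1.])
def onz(s,p,z):
    c,d=ray(s,p); return c+d*(z-c[2])/d[2]
def proj(s,P):
    K,R,t=cam(s); return cv2.projectPoints(np.array(P,float).reshape(-1,3),cv2.Rodrigues(R)[0],t,K,None)[0].reshape(-1,2)
def tri(s1,p1,s2,p2):
    c1,d1=ray(s1,p1);c2,d2=ray(s2,p2)
    d1/=np.linalg.norm(d1);d2/=np.linalg.norm(d2)
    a=np.linalg.lstsq(np.stack([d1,-d2],1),c2-c1,rcond=None)[0]
    A=c1+a[0]*d1;B=c2+a[1]*d2
    return (A+B)/2,np.linalg.norm(A-B)
def load(n): return pickle.load(open(n+".pkl","rb"))
def crop(s,x0,y0,x1,y1,k,name):
    cv2.imwrite(f"pics/{name}.png",cv2.resize(s["image"][y0:y1,x0:x1],None,fx=k,fy=k,interpolation=cv2.INTER_CUBIC))
E
python3 - <<'E'
from h import *
t=load("top0");s=load("side0")
crop(t,130,155,250,300,4,"c1"); crop(t,265,180,430,310,4.8,"c2"); crop(s,250,205,395,345,4.2,"c3");crop(s,230,125,370,205,5,"c4")
E
```

```text
(no output)
```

View pics/c1.png

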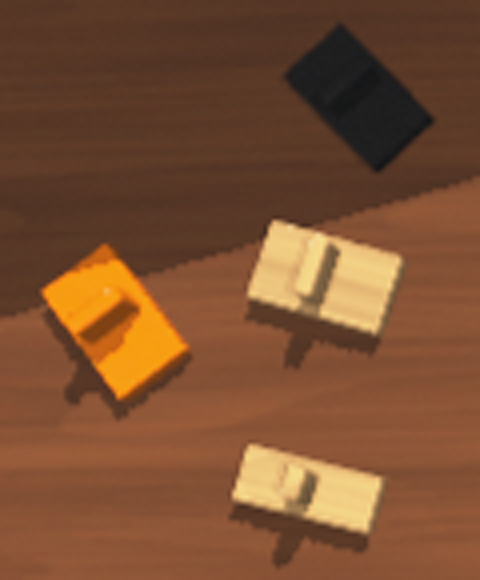

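View pics/c2.png

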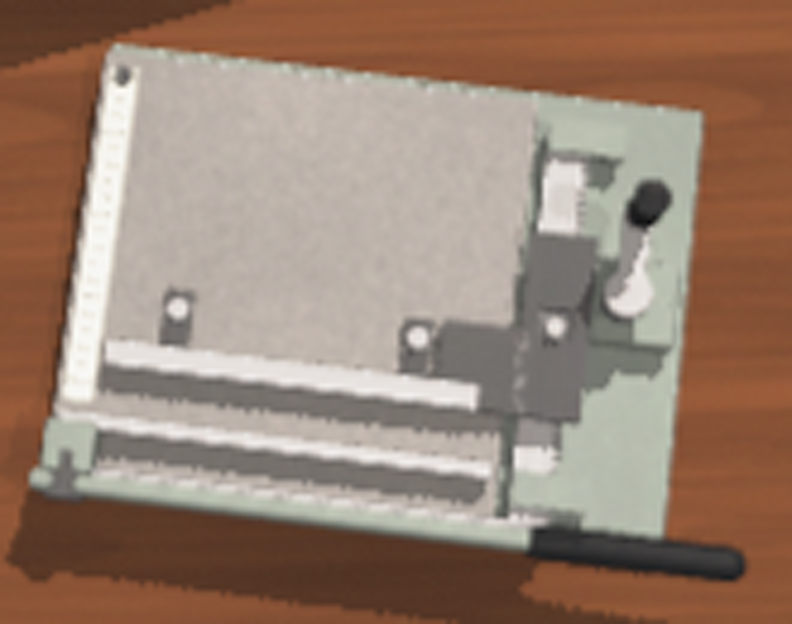

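View pics/c3.png

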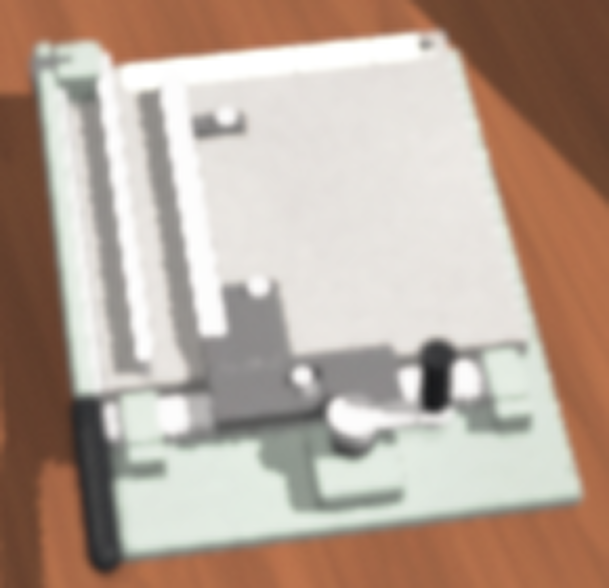

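View pics/c4.png

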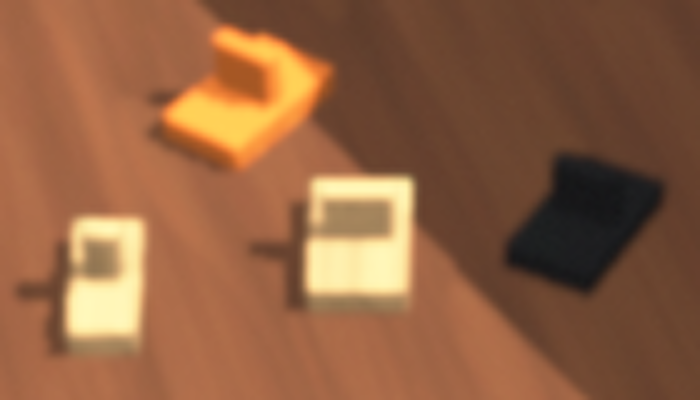

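The wide block is the pale one at top (211,225) / side (302,173). The rib is upright and its slab is clearly wider than that of the pale block at (207,278). Next I measure the poses.

```bash
python3 - <<'E'
from h import *
t=load("top0");s=load("side0")
T=lambda u,v:((u+.5)/4.8-.5+265,(v+.5)/4.8-.5+180)
S=lambda u,v:((u+.5)/4.2-.5+250,(v+.5)/4.2-.5+205)
pts=dict(bedFL=((112,45),(445,38)),bedFR=((540,97),(528,345)),plFR=((702,114),(583,495)),handtop=((657,190),(437,350)),hub=((632,288),(352,418)),
 knobL=((178,308),(228,117)),knobR=((417,337),(258,287)),pin=((555,327),(302,376)),fenceTopRightFar=((478,385),(225,330)))
for k,(a,b) in pts.items():
    P,e=tri(t,T(*a),s,S(*b)); print(k,P.round(1),round(e,1))
# wood mask
for n,c in(("top",t),("side",s)):
    h=cv2.cvtColor(c["image"],cv2.COLOR_BGR2HSV)
    m=cv2.inRange(h,(12,60,140),(30,180,255))
    N,l,st,ce=cv2.connectedComponentsWithStats(m)
    for i in range(1,N):
        if st[i,4]>100: print(n,st[i],ce[i].round(1))
print("bedFL z30",onz(t,T(112,45),30),"FR",onz(t,T(540,97),30))
P=[onz(t,T(*p),48) for p in((105,342),(478,385),(497,460))]
for p in P: print(p)
E
```

```text
bedFL [695.2 120.   26.6] 3.9
bedFR [ 655.5 -134.5   25.8] 4.0
plFR [ 649.1 -232.9   10. ] 1.4
handtop [ 576.8 -186.3  112.9] 4.4
hub [ 532.5 -177.8   58.9] 4.3
knobL [534.1  81.9  38.7] 0.8
knobR [512.8 -56.   38.3] 0.4
pin [ 515.  -134.5   48.9] 0.0
fenceTopRightFar [482.8 -89.3  48.4] 0.1
top [191 210  40  29 691] [210.9 223.7]
top [188 266  39  23 524] [206.6 276.6]
top [   0  343  122   86 3822] [ 58.2 386.3]
top [   0  394  210   86 4439] [ 91.  454.3]
top [296 398  79  81 214] [316.6 418.7]
top [333 427  55  35 111] [360.2 446.7]
top [307 442  49  38 387] [328.4 457.8]
top [312 465  54  15 568] [338.  473.3]
top [357 464  26  16 141] [371.5 473.3]
side [ 93  23  31  29 623] [108.7  37.9]
side [264 131  28  24 209] [278.3 144.3]
side [290 159  23  30 620] [301.3 173.5]
side [  11  165  107   94 2120] [ 53.1 195.8]
side [242 167  18  30 479] [250.8 181.7]
side [ 51 308 102  56 282] [100.4 346.1]
bedFL z30 [696.18358587 119.59547529  30.        ] FR [ 656.34097249 -134.24998251   30.        ]
[513.34153095 123.64600115  48.        ]
[482.8353782  -89.33561564  48.        ]
[439.72683854 -98.34708571  48.        ]
```

```bash
python3 - <<'E'
from h import *
t=load("top0");s=load("side0")
crop(t,185,205,240,245,14,"c5"); crop(s,280,150,325,195,13,"c6")
E
```

```text
(no output)
```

View pics/c5.png

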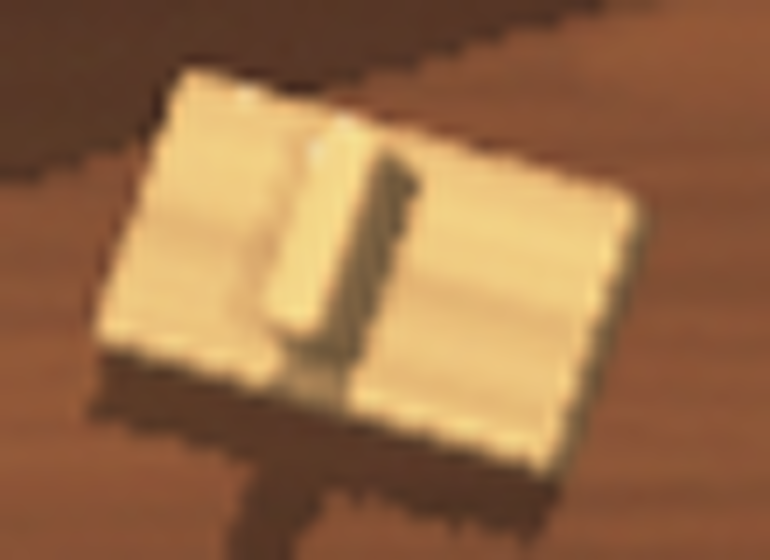

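View pics/c6.png

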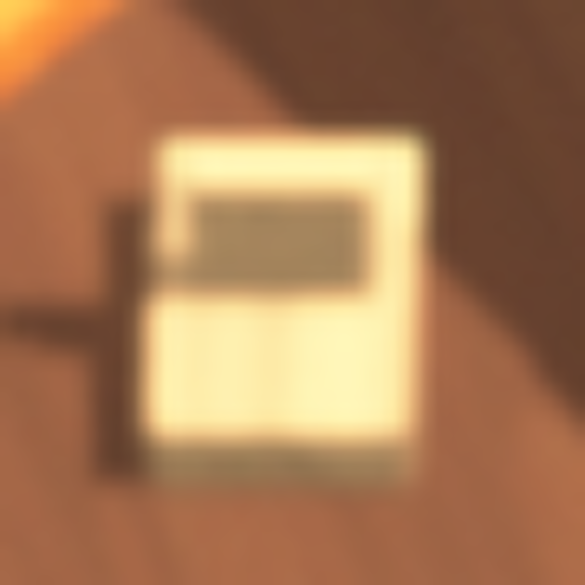

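```bash
python3 - <<'E'
from h import *
t=load("top0")
T=lambda p:((p[0]+.5)/14-.5+185,(p[1]+.5)/14-.5+205)
q=[onz(t,T(p),18)[:2] for p in((185,68),(640,195),(550,470),(100,345))]
print(np.round(q,1),np.mean(q,0)); 
for i in range(4):
    d=q[(i+1)%4]-q[i]; print(np.linalg.norm(d).round(1),np.degrees(np.arctan2(d[1],d[0])).round(1))
r=[onz(t,T(p),54)[:2] for p in((312,115),(375,135),(322,335),(268,305))]
print(np.round(r,1),np.mean(r,0))
y=np.radians(-8.4);O=np.array([529.2,-10.8]);R=np.array([[np.cos(y),-np.sin(y)],[np.sin(y),np.cos(y)]])
for n,p in(("axis",(30,-165)),("place",(-45,30)),("handle",(75,-167)) ):print(n,O+R@np.array(p))
print(R.T@(np.array([576.8,-186.3])-O), R.T@(np.array([482.8,-89.3])-O),R.T@(np.array([513.3,123.6])-O),R.T@(np.array([439.7,-98.3])-O))
E
```

```text
[[646.6 382.9]
 [616.9 287.9]
 [559.8 305.6]
 [588.5 398.9]] [602.93033007 343.85514346]
99.6 -107.4
59.7 162.8
97.7 72.9
60.2 -15.4
[[626.6 346.1]
 [622.1 333.3]
 [581.4 343.1]
 [587.9 354.1]] [604.49968746 344.13889317]
axis [ 534.77447028 -178.4124258 ]
place [489.06523587  25.45190627]
handle [ 578.9995592  -186.96470675]
[  72.72693456 -166.66374228] [-34.43471851 -84.43613066] [-35.36298913 130.6354814 ] [-75.7576088  -99.63576019]
```

carry_out(increments=[[[0,0,0],[0,0,-0.13],0.2],[[0,0,0],[0,0,-0.13],0.2],[[-0.026,-0.04,0],[0,0,0],0.2],[[-0.026,-0.04,0],[0,0,0],0.2],[[-0.026,-0.04,0],[0,0,0],0.2],[[-0.026,-0.04,0],[0,0,0],0.2],[[-0.026,-0.04,0],[0,0,0],0.2],[[-0.026,-0.04,0],[0,0,0],0.2],[[-0.026,-0.04,0],[0,0,0],0.2],[[-0.026,-0.04,0],[0,0,0],0.2],[[-0.026,-0.04,0],[0,0,0],0.2],[[-0.026,-0.04,0],[0,0,0],0.2]], newtons=40)

```text
time: 1.3
tool_pos: [441.9, 106.4, 224.4]
tcp_rot: [-179.5, -0.4, 172.9]
ft_force: [0.7, 1.3, 0.1]
finger_gap: 68.5
```

```bash
cat >> h.py <<'E'
from scipy.spatial.transform import Rotation as Ro
YAW=-8.3; O=np.array([529.2,-10.8])
RT=np.array([[np.cos(np.radians(YAW)),-np.sin(np.radians(YAW))],[np.sin(np.radians(YAW)),np.cos(np.radians(YAW))]])
def W(x,y): return O+RT@np.array([x,y])          # trimmer->world
def TR(p): return RT.T@(np.array(p[:2])-O)
def go(st,xyz,yaw=180+YAW):
    Rc=Ro.from_euler("xyz",st["tcp_rot"],degrees=True); Rt=Ro.from_euler("xyz",[180,0,yaw],degrees=True)
    sh=Rc.inv().apply(np.array(xyz)-st["tool_pos"])/1000
    print("t",round(st["time"],2),"pos",st["tool_pos"].round(1),"TR",TR(st["tool_pos"]).round(1),"rot",st["tcp_rot"].round(1),"gap",round(st["finger_gap"],1))
    print("shift m",sh.round(4),"dist",np.linalg.norm(sh).round(3),"rot",(Rc.inv()*Rt).as_rotvec().round(3),"Ftrim",(RT.T@st["ft_force"][:2]).round(2),"Fz",st["ft_force"][2].round(2))
E
python3 -c "
from h import *;from bench import r
w=W(74.5,-166.6);print(w);go(r.sense(),[*w,150])"
```

```text
[ 578.8699282  -186.40953343]
t 1.3 pos [441.9 106.4 224.4] TR [-103.3  103.4] rot [-179.5   -0.4  172.9] gap 68.5
shift m [-0.1727 -0.2728  0.0758] dist 0.332 rot [-0.009 -0.006  0.02 ] Ftrim [0.5  1.39] Fz 0.11
```

carry_out(increments=[[[-0.022,-0.034,0.009],[-0.009,-0.006,0.02],0.35],[[-0.022,-0.034,0.009],[0,0,0],0.35],[[-0.022,-0.034,0.009],[0,0,0],0.35],[[-0.022,-0.034,0.009],[0,0,0],0.35],[[-0.022,-0.034,0.009],[0,0,0],0.35],[[-0.022,-0.034,0.009],[0,0,0],0.35],[[-0.022,-0.034,0.009],[0,0,0],0.35],[[-0.018,-0.03,0.009],[0,0,0],0.35],[[0,0,0],[0,0,0],0.35]])

```text
time: 2.2
tool_pos: [576.0, -202.5, 146.3]
tcp_rot: [179.9, -0.1, 171.3]
ft_force: [-1.9, 0.5, -0.1]
finger_gap: 55.6
```

```bash
python3 -c "
from h import *;from bench import r
t=r.snapshot('top');s=r.snapshot('side')
w=W(74.5,-166.6);go(r.sense(),[*w,67])
crop(t,360,180,440,260,8,'d1');crop(s,300,230,400,340,5,'d2')
print(proj(t,[*w,110]),proj(s,[*w,110]))"
```

```text
t 2.3 pos [ 575.8 -199.3  147.6] TR [  73.4 -179.8] rot [ 1.799e+02 -1.000e-01  1.714e+02] gap 55.6
shift m [-0.0012  0.013   0.0806] dist 0.082 rot [ 0.002 -0.002 -0.006] Ftrim [0.95 0.9 ] Fz -0.3
[[401.26595482 219.51678526]] [[355.41804845 288.30184788]]
```

View pics/d1.png

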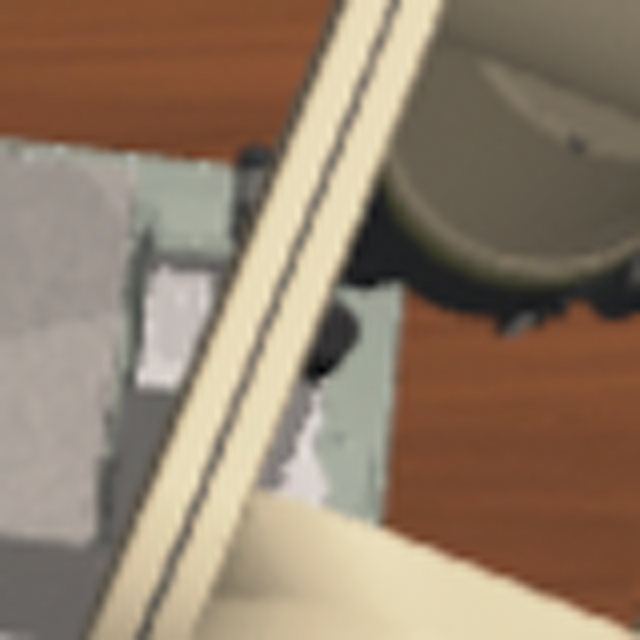

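View pics/d2.png

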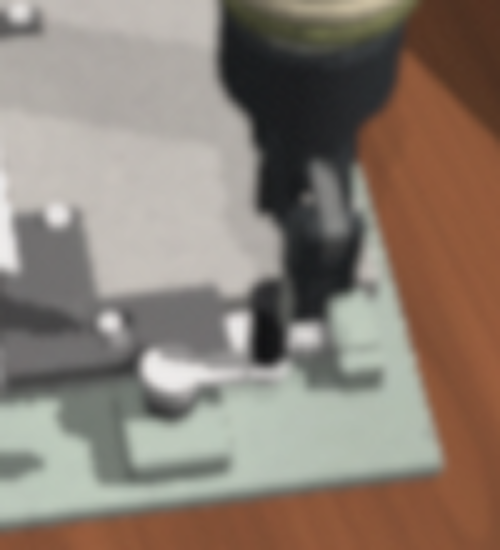

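The handle top appears at top (400,221) and side (353,287), where I projected it to within about 2 px. The fingers stand beside it, so I shift over and descend.

carry_out(increments=[[[0,0.013,0],[0,0,0],0.35],[[0,0,0],[0,0,0],0.35],[[0,0,0.02],[0,0,0],0.35]])

```text
time: 2.6
tool_pos: [580.0, -182.8, 131.9]
tcp_rot: [179.9, 0.3, 171.5]
ft_force: [0.9, -0.6, 0.7]
finger_gap: 55.5
```

```bash
python3 -c "
from h import *;from bench import r
w=W(74,-166.6);go(r.sense(),[*w,67])"
```

```text
t 2.6 pos [ 580.  -182.8  131.9] TR [  75.1 -162.8] rot [179.9   0.3 171.5] gap 55.5
shift m [ 0.0014 -0.0039  0.0649] dist 0.065 rot [ 0.002  0.005 -0.003] Ftrim [ 1.02 -0.49] Fz 0.69
```

carry_out(increments=[[[0.001,-0.002,0.015],[0,0.005,0],0.35],[[0,0,0.02],[0,0,0],0.35],[[0,0,0.015],[0,0,0],0.35],[[0,0,0.01],[0,0,0],0.35],[[0,0,0],[0,0,0],0.35]])

```text
time: 3.1
tool_pos: [577.5, -179.5, 68.3]
tcp_rot: [179.9, -0.1, 171.9]
ft_force: [-1.0, 0.3, 0.6]
finger_gap: 55.4
```

```bash
python3 -c "
from h import *;from bench import r
w=W(74,-166.6);go(r.sense(),[*w,67])"
```

```text
t 3.1 pos [ 577.5 -179.5   68.3] TR [  72.1 -160. ] rot [ 1.799e+02 -1.000e-01  1.719e+02] gap 55.4
shift m [-0.0018 -0.0066  0.0012] dist 0.007 rot [ 0.002 -0.003  0.004] Ftrim [-1.07  0.12] Fz 0.64
```

carry_out(increments=[[[-0.001,-0.006,0],[0,0,0],0.35],[[0,0,0],[0,0,0],0.6],[[0,0,0],[0,0,0],0.9],[[0,0,0],[0,0,0],1.0],[[0,0,0],[0,0,0],1.0],[[0,0,0],[0,0,0],1.0]], newtons=40)

```text
time: 3.7
tool_pos: [578.8, -186.7, 70.5]
tcp_rot: [179.9, -0.0, 171.9]
ft_force: [0.1, 0.1, -2.6]
finger_gap: 19.2
```

```bash
python3 -c "
from h import *;from bench import r
s=r.snapshot('side')
w=W(74,-166.6);go(r.sense(),[*w,67])
crop(s,300,230,400,340,5,'d3')"
```

```text
t 3.75 pos [ 578.8 -186.7   70.5] TR [  74.5 -166.9] rot [179.9  -0.  171.9] gap 19.1
shift m [0.0005 0.0003 0.0035] dist 0.004 rot [ 0.002 -0.     0.003] Ftrim [-0.14  0.26] Fz -2.2
```

View pics/d3.png

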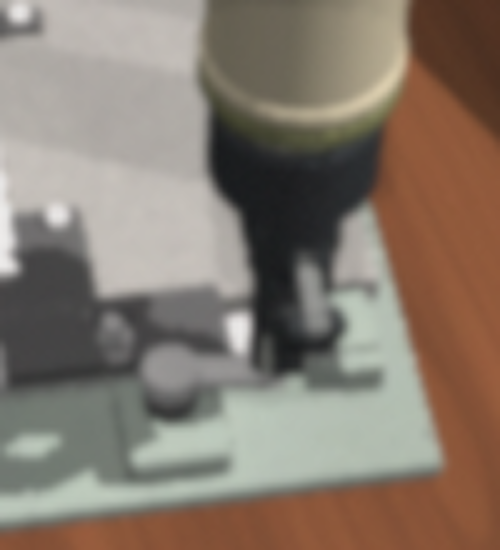

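```bash
cat >> h.py <<'E'
def arc(st,da,n):
    d=TR(st["tool_pos"])-np.array([30,-165]); a=-np.arctan2(d[1],d[0]); rr=np.hypot(*d)
    if a<-1: a+=2*np.pi
    f=RT.T@st["ft_force"][:2]; tang=np.array([-np.sin(a),-np.cos(a)]); rad=np.array([np.cos(a),-np.sin(a)])
    print("t",round(st["time"],2),"TR",TR(st["tool_pos"]).round(1),"z",st["tool_pos"][2].round(1),"rot",st["tcp_rot"].round(1),"ang",round(np.degrees(a),1),"v",round(a-np.radians(40),3),"r",rr.round(1),"Ft(cw)",(f@tang).round(2),"Frad",(f@rad).round(2),"Fz",st["ft_force"][2].round(2),"gap",st["finger_gap"].round(1))
    Rc=Ro.from_euler("xyz",st["tcp_rot"],degrees=True)
    for i in range(n):
        P=lambda b:45*np.array([np.cos(b),-np.sin(b)])
        w=RT@(P(a+da*(i+1))-P(a+da*i)); print((Rc.inv().apply([*w,0])/1000).round(4))
E
python3 -c "
from h import *;from bench import r
arc(r.sense(),.2,5)"
```

```text
Traceback (most recent call last):
  File "h.py", line 35, in arc
    print("t",round(st["time"],2),"TR",TR(st["tool_pos"]).round(1),"z",st["tool_pos"][2].round(1),"rot",st["tcp_rot"].round(1),"ang",round(np.degrees(a),1),"v",round(a-np.radians(40),3),"r",rr.round(1),"Ft(cw)",(f@tang).round(2),"Frad",(f@rad).round(2),"Fz",st["ft_force"][2].round(2),"gap",st["finger_gap"].round(1))
                                                                                                                                                                                                                                                                                                   ^^^^^^^^^^^^^^^^^^^^^^
AttributeError: 'float' object has no attribute 'round'
```

```bash
sed -i 's/st\["finger_gap"\].round(1)/round(float(st["finger_gap"]),1)/' h.py
python3 -c "
from h import *;from bench import r
arc(r.sense(),.2,5)"
```

```text
t 3.75 TR [  74.5 -166.9] z 70.5 rot [179.9  -0.  171.9] ang 2.4 v -0.656 r 44.5 Ft(cw) -0.26 Frad -0.15 Fz -2.2 gap 19.1
[ 0.0013 -0.0089 -0.    ]
[ 0.003  -0.0085 -0.    ]
[ 0.0047 -0.0077 -0.    ]
[ 0.0061 -0.0066 -0.    ]
[ 0.0073 -0.0053 -0.    ]
```

carry_out(increments=[[[0.001,-0.009,0],[0,0,0],1.0],[[0.003,-0.0085,0],[0,0,0],1.0],[[0.005,-0.008,0],[0,0,0],1.0],[[0,0,0],[0,0,0],1.0]])

```text
time: 4.15
tool_pos: [566.0, -208.0, 70.5]
tcp_rot: [179.6, -0.1, 172.0]
ft_force: [-4.6, -2.1, -1.0]
finger_gap: 18.9
```

```bash

python3 -c "
from h import *;from bench import r
arc(r.sense(),.2,6)"
```

```text
t 4.15 TR [  64.8 -189.8] z 70.5 rot [ 1.796e+02 -1.000e-01  1.720e+02] ang 35.5 v -0.079 r 42.8 Ft(cw) 4.66 Frad -1.86 Fz -0.99 gap 18.9
[ 0.006  -0.0067 -0.    ]
[ 0.0072 -0.0054 -0.    ]
[ 0.0081 -0.0039 -0.    ]
[ 0.0087 -0.0022  0.    ]
[ 0.009  -0.0004  0.    ]
[0.0089 0.0014 0.    ]
```

carry_out(increments=[[[0.006,-0.0068,0],[0,0,0],1.0],[[0.0072,-0.0054,0],[0,0,0],1.0],[[0.0081,-0.0039,0],[0,0,0],1.0],[[0.0087,-0.0022,0],[0,0,0],1.0],[[0,0,0],[0,0,0],1.0]])

```text
time: 4.65
tool_pos: [536.5, -219.9, 70.4]
tcp_rot: [179.5, 0.3, 172.1]
ft_force: [-3.6, 0.7, -1.0]
finger_gap: 18.7
```

```bash

python3 -c "
from h import *;from bench import r
arc(r.sense(),.2,7)"
```

```text
t 4.65 TR [  37.4 -205.9] z 70.4 rot [179.5   0.3 172.1] ang 79.7 v 0.693 r 41.6 Ft(cw) 3.53 Frad -0.86 Fz -1.02 gap 18.7
[ 0.009  -0.0007 -0.0001]
[ 0.0089  0.0011 -0.    ]
[ 0.0085  0.0029 -0.    ]
[0.0078 0.0045 0.    ]
[0.0067 0.006  0.    ]
[0.0054 0.0072 0.    ]
[0.0039 0.0081 0.0001]
```

carry_out(increments=[[[0.009,-0.0005,0],[0,0,0],1.0],[[0.0089,0.0011,0],[0,0,0],1.0],[[0.0085,0.0029,0],[0,0,0],1.0],[[0.0078,0.0045,0],[0,0,0],1.0],[[0,0,0],[0,0,0],1.0]])

```text
time: 5.15
tool_pos: [506.3, -209.3, 70.5]
tcp_rot: [179.7, 0.8, 172.1]
ft_force: [-2.5, 2.7, -2.1]
finger_gap: 18.9
```

```bash

python3 -c "
from h import *;from bench import r
arc(r.sense(),.2,7)
P=np.array([[74.5,-166.9],[64.8,-189.8],[37.4,-205.9],TR(r.sense()['tool_pos'])])
A=np.c_[2*P,np.ones(4)];c=np.linalg.lstsq(A,(P**2).sum(1),rcond=None)[0];print(c[:2],np.sqrt(c[2]+c[0]**2+c[1]**2))"
```

```text
t 5.15 TR [   6.  -199.7] z 70.5 rot [179.7   0.8 172.1] ang 124.6 v 1.477 r 42.2 Ft(cw) 3.67 Frad -0.33 Fz -2.11 gap 18.9
[ 0.0068  0.0059 -0.0001]
[ 0.0055  0.0071 -0.    ]
[ 0.004   0.0081 -0.    ]
[0.0023 0.0087 0.    ]
[0.0005 0.009  0.    ]
[-0.0013  0.0089  0.0001]
[-0.003   0.0085  0.0001]
[  29.7921903  -161.50975216] 45.02468559252356
```

```bash
sed -i 's/^YAW=-8.3; O=.*/YAW=-8.3; O=np.array([529.5,-7.3])/' h.py
python3 -c "
from h import *;from bench import r
arc(r.sense(),.2,5)"
```

```text
t 5.15 TR [   6.2 -203.2] z 70.5 rot [179.7   0.8 172.1] ang 121.9 v 1.429 r 45.0 Ft(cw) 3.65 Frad -0.5 Fz -2.11 gap 18.9
[ 0.0071  0.0055 -0.0001]
[ 0.0058  0.0068 -0.    ]
[ 0.0044  0.0079 -0.    ]
[0.0027 0.0086 0.    ]
[0.001  0.0089 0.    ]
```

carry_out(increments=[[[0.0071,0.0055,0],[0,-0.01,0],1.0],[[0.0058,0.0068,0],[0,0,0],1.0],[[0.0044,0.0079,0],[0,0,0],1.0],[[0.0027,0.0086,0],[0,0,0],1.0],[[0.0005,0.004,0],[0,0,0],1.0],[[0,0,0],[0,0,0],1.0]])

```text
time: 5.75
tool_pos: [490.9, -178.4, 70.6]
tcp_rot: [-179.8, 1.5, 172.0]
ft_force: [-0.1, 1.1, -3.3]
finger_gap: 18.9
```

```bash

python3 -c "
from h import *;from bench import r
arc(r.sense(),.2,1)
s=r.snapshot('side')
crop(s,250,205,395,345,4.2,'e1')"
```

```text
t 5.75 TR [ -13.5 -174.8] z 70.6 rot [-179.8    1.5  172. ] ang 167.3 v 2.221 r 44.6 Ft(cw) 1.07 Frad 0.07 Fz -3.27 gap 18.9
[ 0.001   0.0089 -0.0001]
```

View pics/e1.png

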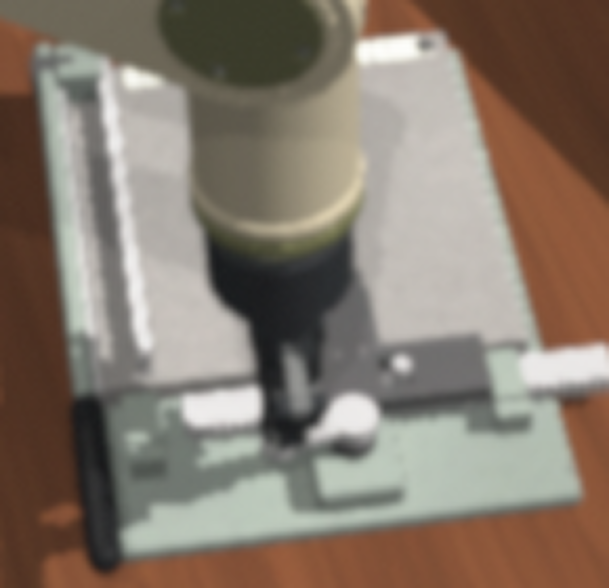

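carry_out(increments=[[[0,0,0],[0,0,0],0.35],[[0,0,0],[0,0,0],0.35],[[0,0,0],[0,0,0],0.35],[[0,0,-0.03],[0,0,0],0.35],[[0,0,-0.04],[0,0,0],0.35],[[0,0,-0.04],[0,0,0],0.35],[[0,0,-0.02],[0,0,0],0.35]])

```text
time: 6.5
tool_pos: [487.1, -176.7, 202.3]
tcp_rot: [-180.0, 1.3, 172.0]
ft_force: [0.2, 0.2, 0.0]
finger_gap: 55.6
```

```bash

python3 -c "
from h import *;from bench import r
go(r.sense(),[603.5,344,150],163)"
```

```text
t 6.5 pos [ 487.1 -176.7  202.3] TR [ -17.5 -173.7] rot [-180.     1.3  172. ] gap 55.6
shift m [-0.0414  0.5318  0.0531] dist 0.536 rot [0.001 0.023 0.157] Ftrim [0.2  0.23] Fz 0.02
```

carry_out(increments=[[[-0.003,0.03,0],[0,0.023,0],0.35],[[-0.004,0.048,0],[0,0,0],0.35],[[-0.004,0.048,0],[0,0,0],0.35],[[-0.004,0.048,0],[0,0,0],0.35],[[-0.004,0.048,0],[0,0,0],0.35],[[-0.004,0.048,0],[0,0,0],0.35],[[-0.004,0.048,0],[0,0,0],0.35],[[-0.004,0.048,0],[0,0,0],0.35],[[-0.004,0.045,0],[0,0,0],0.35],[[-0.003,0.035,0],[0,0,0],0.35],[[0,0.025,0],[0,0,0.08],0.35],[[0,0.01,0],[0,0,0.07],0.35]])

```text
time: 7.7
tool_pos: [604.6, 310.1, 213.4]
tcp_rot: [179.7, 1.2, 162.8]
ft_force: [-0.4, -0.9, 0.8]
finger_gap: 55.5
```

```bash

python3 -c "
from h import *;from bench import r
go(r.sense(),[603.5,344,100],163)"
```

```text
t 7.7 pos [604.6 310.1 213.4] TR [ 28.5 324.9] rot [179.7   1.2 162.8] gap 55.5
shift m [0.0135 0.0315 0.1133] dist 0.118 rot [ 0.005  0.021 -0.003] Ftrim [-0.28 -0.95] Fz 0.84
```

carry_out(increments=[[[0.006,0.016,0.02],[0.005,0.021,-0.003],0.35],[[0.006,0.012,0.03],[0,0,0],0.35],[[0,0,0.03],[0,0,0],0.35],[[0,0,0.015],[0,0,0],0.35],[[0,0,0],[0,0,0],0.35]])

```text
time: 8.2
tool_pos: [603.9, 346.3, 117.9]
tcp_rot: [179.7, 0.2, 163.1]
ft_force: [-0.4, -1.2, -0.1]
finger_gap: 55.6
```

```bash

python3 -c "
from h import *;from bench import r
t=r.snapshot('top');s=r.snapshot('side')
go(r.sense(),[603.5,344,22],163)
crop(s,260,100,340,200,6,'f1');crop(t,170,180,260,260,6,'f2')"
```

```text
t 8.3 pos [605.2 346.6 120.9] TR [ 23.9 361.1] rot [179.6   0.4 163. ] gap 55.8
shift m [ 0.0015 -0.0037  0.0988] dist 0.099 rot [0.007 0.006 0.001] Ftrim [ 0.65 -1.03] Fz 0.0
```

View pics/f1.png

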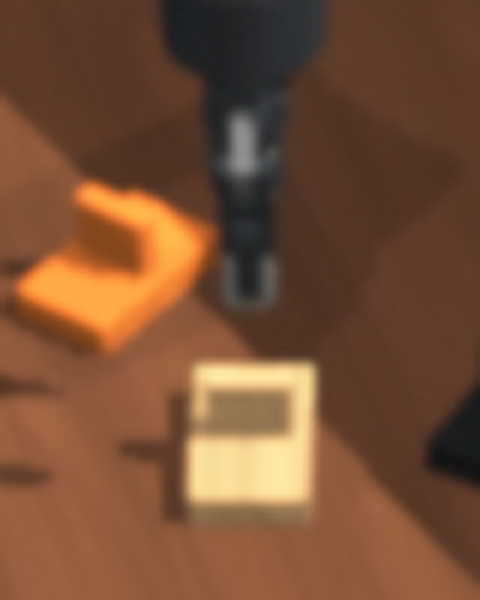

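View pics/f2.png

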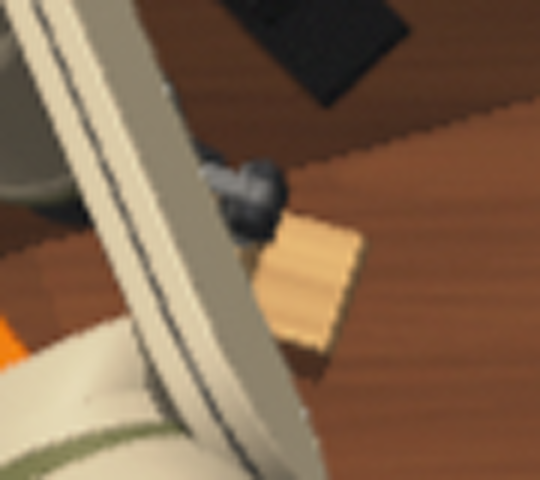

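carry_out(increments=[[[0.001,-0.003,0.025],[0.006,0.006,0],0.35],[[0,0,0.025],[0,0,0],0.35],[[0,0,0.02],[0,0,0],0.35],[[0,0,0.012],[0,0,0],0.35],[[0,0,0],[0,0,0],0.35]])

```text
time: 8.8
tool_pos: [612.5, 346.0, 50.5]
tcp_rot: [179.2, 0.8, 162.9]
ft_force: [-0.3, -0.7, 0.3]
finger_gap: 55.8
```

```bash

python3 -c "
from h import *;from bench import r
go(r.sense(),[603.5,344,24],163)"
```

```text
t 8.8 pos [612.5 346.   50.5] TR [ 31.1 361.6] rot [179.2   0.8 162.9] gap 55.8
shift m [ 0.0084 -0.005   0.0263] dist 0.028 rot [ 0.014  0.015 -0.002] Ftrim [-0.2 -0.7] Fz 0.34
```

carry_out(increments=[[[0.008,-0.004,0.005],[0.014,0.015,0],0.35],[[0,0,0.01],[0,0,0],0.35],[[0,0,0.006],[0,0,0],0.35],[[0,0,0],[0,0,0],0.35]])

```text
time: 9.2
tool_pos: [606.0, 345.7, 33.3]
tcp_rot: [179.8, 0.2, 162.9]
ft_force: [0.0, 0.0, 0.5]
finger_gap: 55.4
```

```bash

python3 -c "
from h import *;from bench import r
go(r.sense(),[603.5,344,24],163)"
```

```text
t 9.2 pos [606.  345.7  33.3] TR [ 24.8 360.3] rot [179.8   0.2 162.9] gap 55.4
shift m [ 0.002  -0.0024  0.0093] dist 0.01 rot [ 0.004  0.004 -0.002] Ftrim [0.   0.01] Fz 0.54
```

carry_out(increments=[[[0.002,-0.002,0.008],[0.004,0.004,0],0.35],[[0,0,0.001],[0,0,0],0.35],[[0,0,0],[0,0,0],0.7],[[0,0,0],[0,0,0],1.0],[[0,0,0],[0,0,0],1.0],[[0,0,0],[0,0,0],1.0],[[0,0,0],[0,0,0],1.0]], newtons=40)

```text
time: 9.9
tool_pos: [603.7, 344.5, 24.1]
tcp_rot: [-180.0, -0.0, 162.9]
ft_force: [-0.0, 0.1, -1.9]
finger_gap: 13.5
```

```bash

python3 -c "
from h import *;from bench import r
go(r.sense(),[603.5,344,24],163)"
```

```text
t 9.9 pos [603.7 344.5  24.1] TR [ 22.6 358.8] rot [-180.    -0.   162.9] gap 13.5
shift m [ 0.     -0.0005  0.0001] dist 0.001 rot [-0.    -0.    -0.002] Ftrim [-0.04  0.1 ] Fz -1.92
```

carry_out(increments=[[[0,0,-0.01],[0,0,0],1.0],[[0,0,-0.025],[0,0,0],1.0],[[0,0,-0.03],[0,0,0],1.0],[[0,0,-0.03],[0,0,0],1.0],[[0,0,-0.02],[0,0,0],1.0],[[0,0,0],[0,0,-0.08],1.0],[[0,0,0],[0,0,-0.07],1.0]])

```text
time: 10.6
tool_pos: [602.1, 343.8, 145.4]
tcp_rot: [-179.9, -0.2, 171.7]
ft_force: [-0.1, 0.0, -2.4]
finger_gap: 13.6
```

```bash

python3 -c "
from h import *;from bench import r
go(r.sense(),[*W(-36,30),130])"
```

```text
t 10.6 pos [602.1 343.8 145.4] TR [ 21.2 357.9] rot [-179.9   -0.2  171.7] gap 13.6
shift m [ 0.0569 -0.3279  0.0162] dist 0.333 rot [-0.002 -0.003 -0.001] Ftrim [-0.09  0.04] Fz -2.43
```

carry_out(increments=[[[0.005,-0.025,0],[0,0,0],1.0],[[0.006,-0.037,0],[0,0,0],1.0],[[0.006,-0.037,0],[0,0,0],1.0],[[0.006,-0.037,0],[0,0,0],1.0],[[0.006,-0.037,0],[0,0,0],1.0],[[0.006,-0.037,0],[0,0,0],1.0],[[0.006,-0.037,0],[0,0,0],1.0],[[0.006,-0.03,0],[0,0,0],1.0],[[0.004,-0.02,0],[0,0,0],1.0],[[0.003,-0.01,0],[0,0,0],1.0],[[0,0,0],[0,0,0],1.0],[[0,0,0],[0,0,0],1.0]])

```text
time: 11.8
tool_pos: [502.0, 38.9, 154.0]
tcp_rot: [179.9, 0.4, 171.9]
ft_force: [0.6, 0.6, -2.6]
finger_gap: 13.2
```

```bash

python3 -c "
from h import *;from bench import r
t=r.snapshot('top');s=r.snapshot('side')
go(r.sense(),[*W(-36,30),80])
crop(s,230,180,395,345,4,'g1');crop(t,255,180,430,310,4.4,'g2')"
```

```text
t 11.9 pos [502.1  39.3 153.8] TR [-33.8  42.1] rot [179.9   0.3 172. ] gap 13.3
shift m [ 0.0027 -0.0122  0.0738] dist 0.075 rot [0.002 0.006 0.005] Ftrim [-0.18  0.6 ] Fz -2.79
```

View pics/g1.png

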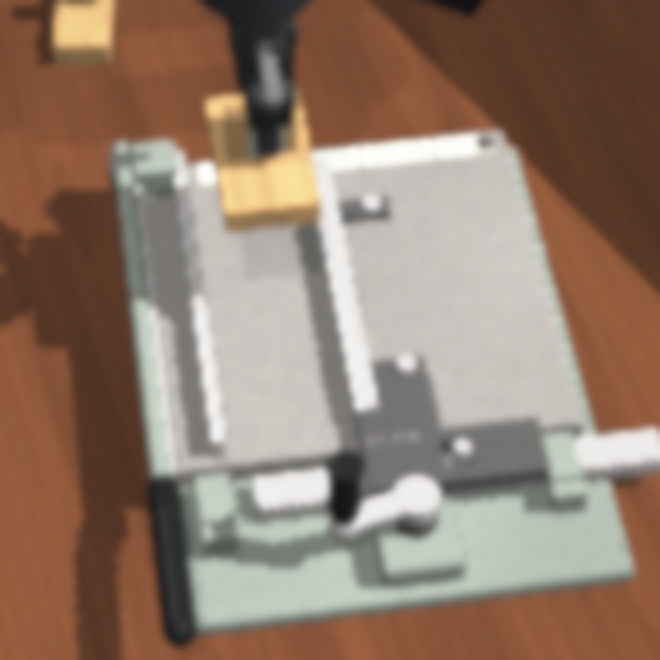

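View pics/g2.png

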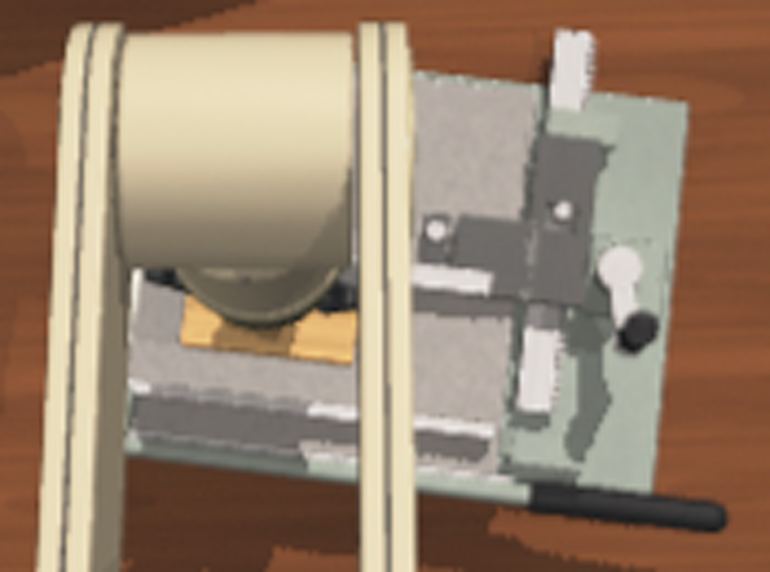

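carry_out(increments=[[[0.0025,-0.011,0],[0,0,0],1.0],[[0,0,0.02],[0.002,0.006,0.005],1.0],[[0,0,0.025],[0,0,0],1.0],[[0,0,0.01],[0,0,0],1.0],[[0,0,0],[0,0,0],1.0]])

```text
time: 12.4
tool_pos: [499.1, 29.6, 98.1]
tcp_rot: [-180.0, 0.1, 172.0]
ft_force: [-0.3, -0.2, -2.1]
finger_gap: 13.2
```

```bash

python3 -c "
from h import *;from bench import r
go(r.sense(),[*W(-36,30),62])"
```

```text
t 12.4 pos [499.1  29.6  98.1] TR [-35.4  32.2] rot [-1.80e+02  1.00e-01  1.72e+02] gap 13.2
shift m [ 0.0007 -0.0022  0.0361] dist 0.036 rot [-0.     0.001  0.006] Ftrim [-0.3  -0.24] Fz -2.11
```

carry_out(increments=[[[0,-0.001,0.012],[0,0,0.005],1.0],[[0,0,0.008],[0,0,0],1.0],[[0,0,0],[0,0,0],1.0]])

```text
time: 12.7
tool_pos: [500.0, 28.6, 78.3]
tcp_rot: [-180.0, 0.2, 171.8]
ft_force: [0.2, -1.0, -2.3]
finger_gap: 13.3
```

```bash

python3 -c "
from h import *;from bench import r
s=r.snapshot('side')
go(r.sense(),[*W(-36,30),60])
crop(s,250,180,350,290,6,'g3')"
```

```text
t 12.75 pos [500.2  28.6  78.8] TR [-34.2  31.3] rot [-180.     0.2  171.8] gap 13.2
shift m [ 0.0019 -0.0013  0.0188] dist 0.019 rot [-0.     0.003  0.001] Ftrim [ 0.07 -0.01] Fz -1.72
```

View pics/g3.png

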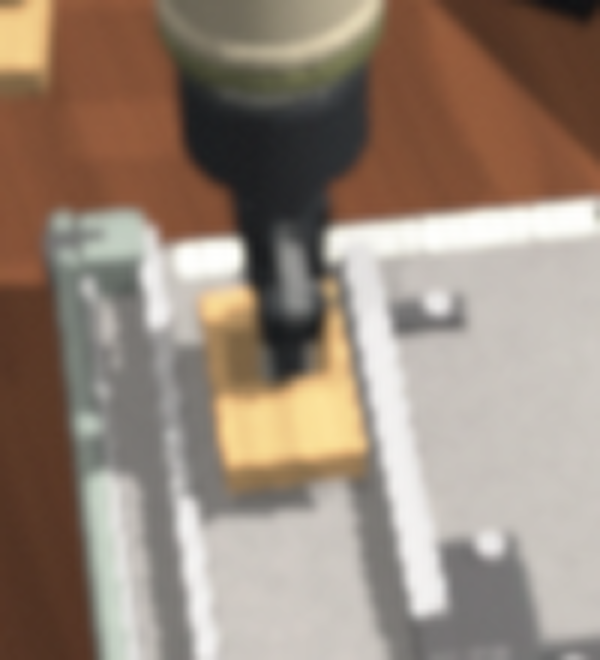

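carry_out(increments=[[[0,-0.001,0.01],[0,0,0],1.0],[[0,0,0.006],[0,0,0],1.0],[[0,0,0],[0,0,0],1.0]])

```text
time: 13.05
tool_pos: [501.2, 27.4, 62.8]
tcp_rot: [-180.0, 0.3, 171.8]
ft_force: [-0.4, -0.3, -2.4]
finger_gap: 13.3
```

```bash

python3 -c "
from h import *;from bench import r
go(r.sense(),[*W(-36,30),54])"
```

```text
t 13.05 pos [501.2  27.4  62.8] TR [-33.   30.3] rot [-180.     0.3  171.8] gap 13.3
shift m [ 0.003  -0.0003  0.0087] dist 0.009 rot [-0.     0.006  0.001] Ftrim [-0.37 -0.34] Fz -2.38
```

carry_out(increments=[[[0.001,0,0.005],[0,0.006,0],1.0],[[0,0,0.003],[0,0,0],1.0],[[0,0,0],[0,0,0],1.0]])

```text
time: 13.35
tool_pos: [500.3, 27.5, 54.2]
tcp_rot: [-180.0, -0.0, 171.8]
ft_force: [0.0, 0.9, -2.6]
finger_gap: 13.4
```

```bash

python3 -c "
from h import *;from bench import r
go(r.sense(),[*W(-40,30),54])"
```

```text
t 13.35 pos [500.3  27.5  54.2] TR [-34.   30.3] rot [-180.    -0.   171.8] gap 13.4
shift m [ 0.006  -0.0003  0.0002] dist 0.006 rot [-0.    -0.001  0.001] Ftrim [-0.09  0.86] Fz -2.59
```

carry_out(increments=[[[0,0,0.0015],[0,0,0],1.0],[[0,0,0],[0,0,0],1.0]])

```text
time: 13.55
tool_pos: [500.7, 27.6, 54.6]
tcp_rot: [-180.0, -0.0, 171.8]
ft_force: [-0.4, 0.3, -2.0]
finger_gap: 13.5
```

carry_out(increments=[[[0.002,0,0],[0,0,0],1.0],[[0,0,0],[0,0,0],1.0]])

```text
time: 13.75
tool_pos: [499.1, 27.9, 55.0]
tcp_rot: [180.0, 0.0, 171.8]
ft_force: [0.4, -0.7, -3.4]
finger_gap: 13.4
```

carry_out(increments=[[[0.002,0,0],[0,0,0],1.0],[[0,0,0],[0,0,0],1.0]])

```text
time: 13.95
tool_pos: [496.8, 28.2, 54.8]
tcp_rot: [180.0, 0.0, 171.8]
ft_force: [-0.6, -0.6, -2.6]
finger_gap: 13.5
```

```bash

python3 -c "
from h import *;from bench import r
go(r.sense(),[*W(-45,30),54])"
```

```text
t 13.95 pos [496.8  28.2  54.8] TR [-37.5  30.4] rot [180.    0.  171.8] gap 13.5
shift m [ 0.0075 -0.0004  0.0008] dist 0.008 rot [0.    0.001 0.001] Ftrim [-0.48 -0.63] Fz -2.58
```

carry_out(increments=[[[0,0,0.002],[0,0,0],1.0],[[0,0,0.001],[0,0,0],1.0],[[0,0,0],[0,0,0],1.0]])

```text
time: 14.25
tool_pos: [497.3, 28.2, 54.3]
tcp_rot: [-180.0, 0.1, 171.8]
ft_force: [-0.3, -0.5, -2.0]
finger_gap: 13.5
```

carry_out(increments=[[[0.002,0,0],[0,0,0],1.0],[[0,0,0],[0,0,0],1.0]])

```text
time: 14.45
tool_pos: [495.2, 28.5, 54.0]
tcp_rot: [-180.0, 0.1, 171.8]
ft_force: [-1.0, -0.1, -1.2]
finger_gap: 13.2
```

carry_out(increments=[[[0.002,0,0],[0,0,0],1.0],[[0,0,0],[0,0,0],1.0]])

```text
time: 14.65
tool_pos: [493.3, 28.8, 54.0]
tcp_rot: [-180.0, 0.1, 171.8]
ft_force: [-1.0, 1.1, -0.7]
finger_gap: 13.5
```

carry_out(increments=[[[0.002,0,0.0005],[0,0,0],1.0],[[0,0,0],[0,0,0],1.0]])

```text
time: 14.85
tool_pos: [492.2, 29.0, 54.2]
tcp_rot: [180.0, 0.2, 171.8]
ft_force: [-0.6, 0.7, -1.9]
finger_gap: 13.4
```

carry_out(increments=[[[0.002,0,0.0005],[0,0,0],1.0],[[0,0,0],[0,0,0],1.0]])

```text
time: 15.05
tool_pos: [490.8, 29.2, 54.2]
tcp_rot: [180.0, 0.3, 171.8]
ft_force: [-0.0, 0.2, -1.2]
finger_gap: 13.0
```

```bash

python3 -c "
from h import *;from bench import r
s=r.snapshot('side')
go(r.sense(),[*W(-45,30),54])
crop(s,250,180,350,290,6,'g4')"
```

```text
t 15.1 pos [490.8  29.2  54.2] TR [-43.5  30.6] rot [180.    0.3 171.8] gap 13.3
shift m [ 0.0015 -0.0006  0.0002] dist 0.002 rot [0.    0.006 0.001] Ftrim [ 0.91 -0.92] Fz 0.14
```

View pics/g4.png

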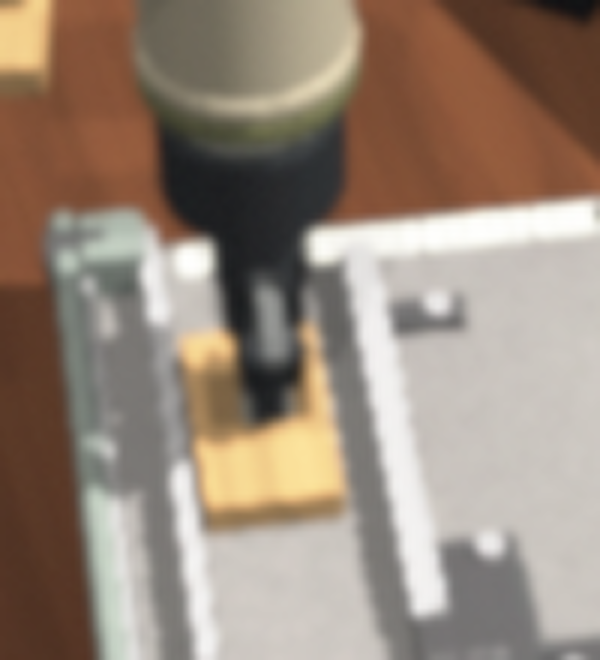

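The slab's left edge, around crop (190,430), now sits almost against the rail strip. The gap is only a pixel or two, so I keep nudging until I feel contact.

carry_out(increments=[[[0.002,0,0.0005],[0,0.004,0],1.0],[[0,0,0],[0,0,0],1.0]])

```text
time: 15.3
tool_pos: [489.3, 29.5, 54.1]
tcp_rot: [180.0, 0.2, 171.8]
ft_force: [0.1, 0.1, -0.1]
finger_gap: 13.3
```

carry_out(increments=[[[0.002,0,0.0005],[0,0,0],1.0],[[0,0,0],[0,0,0],1.0]])

```text
time: 15.5
tool_pos: [488.1, 29.7, 54.1]
tcp_rot: [180.0, 0.3, 171.8]
ft_force: [0.4, -0.2, -0.4]
finger_gap: 13.4
```

carry_out(increments=[[[0.002,0,0.0005],[0,0,0],1.0],[[0,0,0],[0,0,0],1.0]])

```text
time: 15.7
tool_pos: [487.0, 29.8, 54.2]
tcp_rot: [180.0, 0.4, 171.8]
ft_force: [1.3, -0.0, -1.3]
finger_gap: 13.5
```

```bash

python3 -c "
from h import *;from bench import r
go(r.sense(),[*W(-45,30),54])"
```

```text
t 15.7 pos [487.   29.8  54.2] TR [-47.5  30.6] rot [180.    0.4 171.8] gap 13.5
shift m [-0.0025 -0.0006  0.0003] dist 0.003 rot [0.001 0.007 0.001] Ftrim [1.25 0.17] Fz -1.34
```

carry_out(increments=[[[0.0025,0,0],[0,0.004,0],1.0],[[0,0,0],[0,0,0],1.0]])

```text
time: 15.9
tool_pos: [486.4, 29.9, 54.7]
tcp_rot: [180.0, 0.4, 171.7]
ft_force: [1.1, 0.5, -1.4]
finger_gap: 13.3
```

carry_out(increments=[[[0.0025,0,0],[0,0.004,0],1.0],[[0,0,0],[0,0,0],1.0]])

```text
time: 16.1
tool_pos: [485.9, 29.9, 55.1]
tcp_rot: [179.9, 0.5, 171.7]
ft_force: [1.5, 0.5, -2.5]
finger_gap: 13.3
```

```bash

python3 -c "
from h import *;from bench import r
s=r.snapshot('side')
go(r.sense(),[*W(-45,30),54])
crop(s,250,180,350,290,6,'g5')"
```

```text
t 16.15 pos [485.8  29.9  55.1] TR [-48.6  30.5] rot [179.9   0.4 171.7] gap 13.4
shift m [-0.0036 -0.0005  0.0011] dist 0.004 rot [0.001 0.008 0.   ] Ftrim [ 4.32 -0.61] Fz -1.27
```

View pics/g5.png

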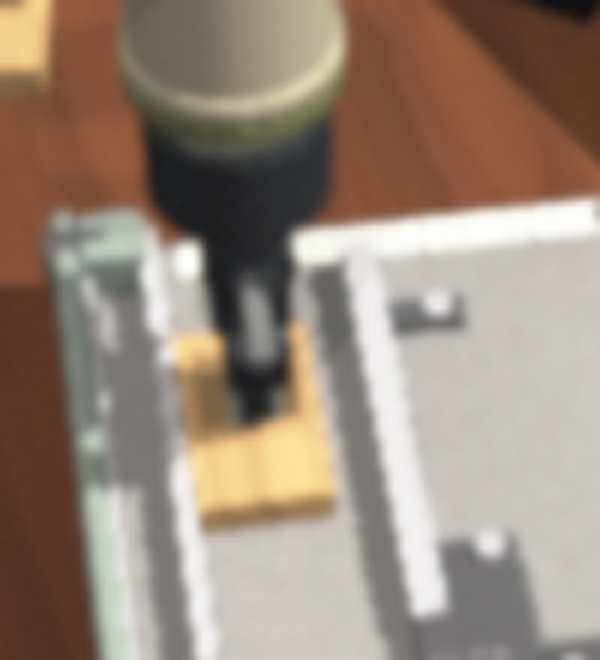

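The block's left edge lies along the full length of the rail and the push reads 4.3 N, so it is in contact. I level it, press it down and let go.

carry_out(increments=[[[0.0015,0,0.003],[0,0.008,0],1.0],[[0.001,0,0.002],[0,0,0],1.0],[[0,0,0],[0,0,0],1.0]])

```text
time: 16.45
tool_pos: [486.5, 29.9, 54.3]
tcp_rot: [179.9, 0.3, 171.7]
ft_force: [0.2, -0.0, -2.4]
finger_gap: 13.4
```

```bash

python3 -c "
from h import *;from bench import r
go(r.sense(),[*W(-48.6,30),54])"
```

```text
t 16.45 pos [486.5  29.9  54.3] TR [-47.9  30.6] rot [179.9   0.3 171.7] gap 13.4
shift m [ 0.0007 -0.0006  0.0003] dist 0.001 rot [ 0.001  0.005 -0.   ] Ftrim [ 0.16 -0.02] Fz -2.39
```

carry_out(increments=[[[0,0,0.003],[0,0.004,0],1.0],[[0,0,0.002],[0,0,0],1.0],[[0.002,0,0.002],[0,0,0],1.0],[[0.002,0,0.001],[0,0,0],1.0]])

```text
time: 16.85
tool_pos: [486.5, 29.9, 54.1]
tcp_rot: [180.0, 0.4, 171.7]
ft_force: [8.0, -2.5, 0.2]
finger_gap: 13.5
```

```bash

python3 -c "
from h import *;from bench import r
go(r.sense(),[*W(-48.6,30),54])"
```

```text
t 16.85 pos [486.5  29.9  54.1] TR [-48.   30.6] rot [180.    0.4 171.7] gap 13.5
shift m [ 0.0006 -0.0006  0.0001] dist 0.001 rot [0.001 0.007 0.   ] Ftrim [ 8.33 -1.35] Fz 0.24
```

carry_out(increments=[[[0,0,0],[0,0,0],1.0],[[0,0,0],[0,0,0],0.5],[[0,0,0],[0,0,0],0.35],[[0,0,0],[0,0,0],0.35],[[0,0,-0.015],[0,0,0],0.35],[[0,0,-0.03],[0,0,0],0.35],[[0,0,-0.04],[0,0,0],0.35],[[0,0,-0.03],[0,0,0],0.35],[[0,-0.02,0],[0,0,0],0.35],[[0,-0.04,0],[0,0,0],0.35],[[0,-0.04,0],[0,0,0],0.35],[[0,-0.03,0],[0,0,0],0.35]])

```text
time: 18.05
tool_pos: [459.8, -97.8, 167.5]
tcp_rot: [180.0, -0.7, 172.2]
ft_force: [1.3, -0.1, -0.8]
finger_gap: 55.5
```

```bash

python3 -c "
from h import *;from bench import r
s=r.snapshot('side');t=r.snapshot('top')
go(r.sense(),[*W(-13.7,-175),150])
crop(s,230,180,395,345,4,'k1');crop(t,255,180,430,310,4.4,'k2')"
```

```text
t 18.15 pos [459.6 -99.2 167.3] TR [ -55.9 -101.1] rot [-180.    -0.7  172. ] gap 55.9
shift m [-0.042  -0.0742  0.0168] dist 0.087 rot [-0.    -0.012  0.006] Ftrim [-0.68  0.39] Fz -0.11
```

View pics/k1.png

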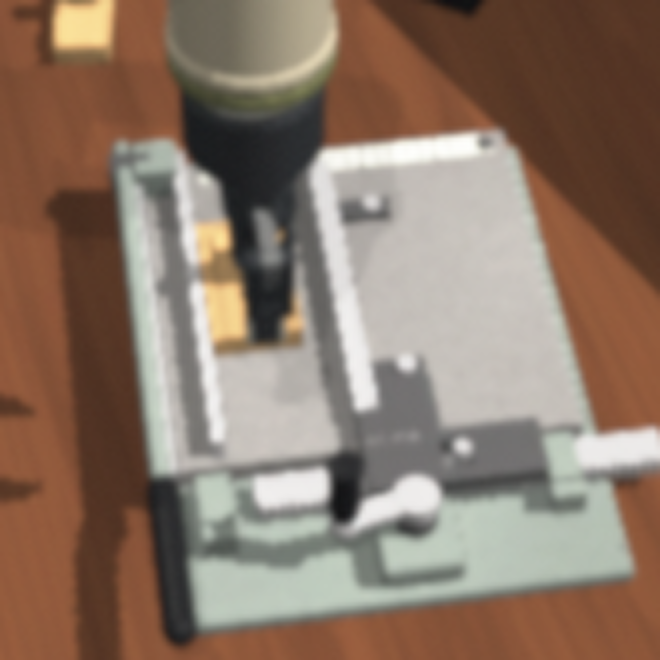

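View pics/k2.png

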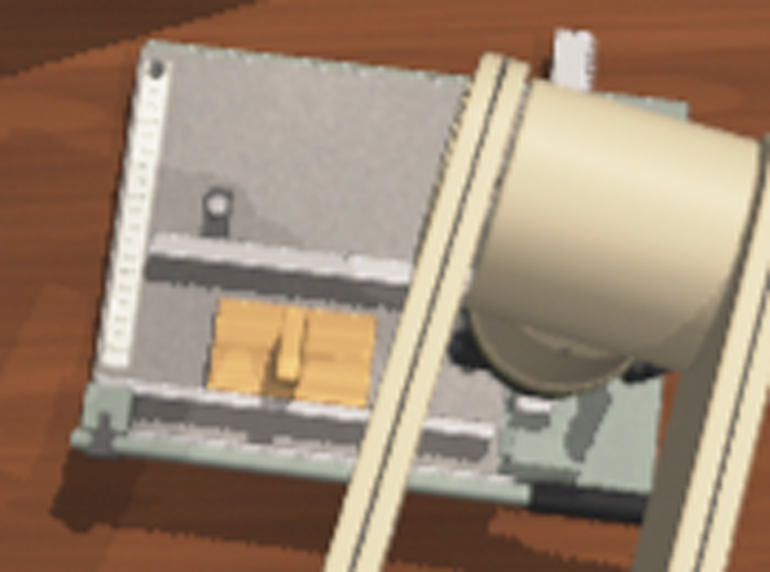

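The block lies flat and square at top crop (292,350), its lower edge along the rail strip and the fence well clear. I return to the handle, at side crop (345,487).

carry_out(increments=[[[-0.014,-0.025,0],[0,-0.012,0.006],0.35],[[-0.014,-0.025,0],[0,0,0],0.35],[[-0.012,-0.02,0.005],[0,0,0],0.35],[[0,0,0],[0,0,0],0.35],[[0,0,0],[0,0,0],0.35]])

```text
time: 18.65
tool_pos: [488.5, -173.8, 159.7]
tcp_rot: [179.8, -0.3, 171.6]
ft_force: [-0.2, 0.5, -0.3]
finger_gap: 55.2
```

```bash

python3 -c "
from h import *;from bench import r
go(r.sense(),[*W(-13.6,-174.8),125])"
```

```text
t 18.65 pos [ 488.5 -173.8  159.7] TR [ -16.6 -170.7] rot [179.8  -0.3 171.6] gap 55.2
shift m [-0.0031 -0.0042  0.0347] dist 0.035 rot [ 0.004 -0.005 -0.002] Ftrim [-0.28  0.43] Fz -0.25
```

carry_out(increments=[[[-0.003,-0.004,0.015],[0.004,-0.005,0],0.35],[[0,0,0.015],[0,0,0],0.35],[[0,0,0],[0,0,0],0.35]])

```text
time: 18.95
tool_pos: [490.3, -174.9, 128.3]
tcp_rot: [179.9, -0.1, 171.7]
ft_force: [0.6, 0.6, -0.1]
finger_gap: 55.5
```

```bash

python3 -c "
from h import *;from bench import r
go(r.sense(),[*W(-13.6,-174.8),68])"
```

```text
t 18.95 pos [ 490.3 -174.9  128.3] TR [ -14.6 -171.5] rot [ 1.799e+02 -1.000e-01  1.717e+02] gap 55.5
shift m [-0.0011 -0.0034  0.0603] dist 0.06 rot [ 0.001 -0.001  0.   ] Ftrim [0.54 0.64] Fz -0.13
```

carry_out(increments=[[[-0.001,-0.003,0.015],[0,0,0],0.35],[[0,0,0.02],[0,0,0],0.35],[[0,0,0.012],[0,0,0],0.35],[[0,0,0.005],[0,0,0],0.35],[[0,0,0],[0,0,0],0.35]])

```text
time: 19.45
tool_pos: [490.6, -176.1, 73.2]
tcp_rot: [179.9, -0.1, 171.8]
ft_force: [-0.1, -0.8, 1.0]
finger_gap: 55.4
```

```bash

python3 -c "
from h import *;from bench import r
go(r.sense(),[*W(-13.6,-174.8),69])"
```

```text
t 19.45 pos [ 490.6 -176.1   73.2] TR [ -14.1 -172.7] rot [ 1.799e+02 -1.000e-01  1.718e+02] gap 55.4
shift m [-0.0005 -0.0021  0.0042] dist 0.005 rot [ 0.002 -0.002  0.003] Ftrim [ 0.02 -0.79] Fz 1.01
```

carry_out(increments=[[[0,-0.002,0.003],[0,0,0],0.35],[[0,0,0],[0,0,0],0.6],[[0,0,0],[0,0,0],0.9],[[0,0,0],[0,0,0],1.0],[[0,0,0],[0,0,0],1.0],[[0,0,0],[0,0,0],1.0]])

```text
time: 20.05
tool_pos: [491.4, -178.8, 71.8]
tcp_rot: [179.9, 0.0, 171.8]
ft_force: [0.9, 0.2, -2.7]
finger_gap: 19.2
```

```bash

python3 -c "
from h import *;from bench import r
arc(r.sense(),-.2,6)"
```

```text
t 20.05 TR [ -12.9 -175.2] z 71.8 rot [179.9   0.  171.8] ang 166.7 v 2.211 r 44.1 Ft(cw) 0.08 Frad -0.96 Fz -2.73 gap 19.2
[-0.0029 -0.0085 -0.    ]
[-0.0045 -0.0078 -0.    ]
[-0.006  -0.0067 -0.    ]
[-0.0072 -0.0054 -0.    ]
[-0.0081 -0.0038  0.    ]
[-0.0087 -0.0021  0.    ]
```

carry_out(increments=[[[-0.002,-0.0088,0],[0,0,0],1.0],[[-0.0042,-0.008,0],[0,0,0],1.0],[[-0.0057,-0.007,0],[0,0,0],1.0],[[-0.007,-0.0057,0],[0,0,0],1.0],[[0,0,0],[0,0,0],1.0]])

```text
time: 20.55
tool_pos: [506.4, -208.9, 71.8]
tcp_rot: [179.6, -0.1, 171.9]
ft_force: [4.9, -0.0, -3.6]
finger_gap: 19.0
```

```bash

python3 -c "
from h import *;from bench import r
arc(r.sense(),-.1,6)"
```

```text
t 20.55 TR [   6.3 -202.8] z 71.8 rot [ 1.796e+02 -1.000e-01  1.719e+02] ang 122.1 v 1.433 r 44.7 Ft(cw) -3.74 Frad -3.12 Fz -3.58 gap 19.0
[-0.0039 -0.0022 -0.    ]
[-0.0041 -0.0018 -0.    ]
[-0.0043 -0.0014 -0.    ]
[-0.0044 -0.001  -0.    ]
[-0.0045 -0.0005 -0.    ]
[-0.0045 -0.0001 -0.    ]
```

carry_out(increments=[[[-0.0039,-0.0022,0],[0,0,0],1.0],[[-0.0041,-0.0018,0],[0,0,0],1.0],[[-0.0043,-0.0014,0],[0,0,0],1.0]])

```text
time: 20.85
tool_pos: [515.6, -215.1, 71.7]
tcp_rot: [179.5, -0.4, 171.9]
ft_force: [-4.3, 3.7, 3.3]
finger_gap: 19.0
```

```bash

python3 -c "
from h import *;from bench import r
arc(r.sense(),-.05,6)"
```

```text
t 20.85 TR [  16.3 -207.7] z 71.7 rot [179.5  -0.4 171.9] ang 107.9 v 1.184 r 44.8 Ft(cw) 5.55 Frad -1.44 Fz 3.29 gap 19.0
[-0.0022 -0.0006 -0.    ]
[-0.0022 -0.0005 -0.    ]
[-0.0022 -0.0004 -0.    ]
[-0.0022 -0.0003 -0.    ]
[-0.0022 -0.0002 -0.    ]
[-0.0022 -0.0001 -0.    ]
```

carry_out(increments=[[[-0.0022,-0.0006,0],[0,0,0],1.0],[[-0.0022,-0.0005,0],[0,0,0],1.0],[[-0.0022,-0.0004,0],[0,0,0],1.0]])

```text
time: 21.15
tool_pos: [520.0, -217.1, 71.7]
tcp_rot: [179.5, -0.8, 171.9]
ft_force: [-5.2, 2.8, 3.7]
finger_gap: 19.1
```

```bash

python3 -c "
from h import *;from bench import r
arc(r.sense(),-.05,3)
s=r.snapshot('side');crop(s,250,180,350,290,6,'m1');arc(r.sense(),-.05,1)"
```

```text
t 21.15 TR [  20.9 -209. ] z 71.7 rot [179.5  -0.8 171.9] ang 101.7 v 1.078 r 44.9 Ft(cw) 5.81 Frad -0.82 Fz 3.7 gap 19.1
[-0.0022 -0.0004 -0.    ]
[-0.0022 -0.0003 -0.    ]
[-0.0022 -0.0002 -0.    ]
t 21.2 TR [  21.2 -209.1] z 71.7 rot [179.5  -0.7 171.9] ang 101.3 v 1.07 r 44.9 Ft(cw) 4.47 Frad -0.87 Fz 1.21 gap 19.2
[-0.0022 -0.0004 -0.    ]
```

View pics/m1.png

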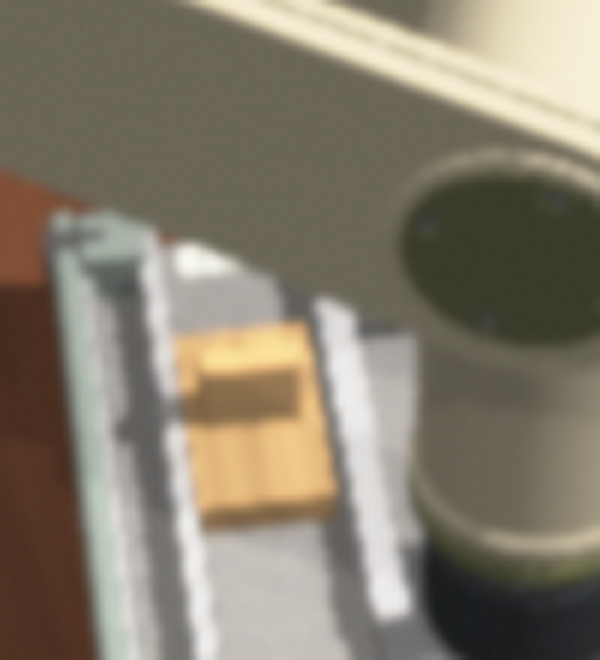

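carry_out(increments=[[[-0.0022,-0.0004,0],[0,0,0],1.0],[[-0.0022,-0.0003,0],[0,0,0],1.0]])

```text
time: 21.4
tool_pos: [523.1, -218.2, 71.7]
tcp_rot: [179.5, -0.9, 171.9]
ft_force: [-5.2, 3.2, 2.4]
finger_gap: 19.1
```

```bash

python3 -c "
from h import *;from bench import r
arc(r.sense(),-.04,3)"
```

```text
t 21.4 TR [  24.1 -209.6] z 71.7 rot [179.5  -0.9 171.9] ang 97.6 v 1.005 r 45.0 Ft(cw) 5.91 Frad -1.67 Fz 2.43 gap 19.1
[-0.0018 -0.0002 -0.    ]
[-0.0018 -0.0001 -0.    ]
[-0.0018 -0.0001 -0.    ]
```

carry_out(increments=[[[-0.0018,-0.0002,0],[0,-0.004,0],1.0],[[-0.0018,-0.0001,0],[0,-0.004,0],1.0]])

```text
time: 21.6
tool_pos: [525.3, -218.8, 71.7]
tcp_rot: [179.5, -0.6, 172.0]
ft_force: [-6.2, 2.6, 3.1]
finger_gap: 19.3
```

```bash

python3 -c "
from h import *;from bench import r
arc(r.sense(),-.03,2)"
```

```text
t 21.6 TR [  26.4 -209.9] z 71.7 rot [179.5  -0.6 172. ] ang 94.6 v 0.952 r 45.1 Ft(cw) 6.66 Frad -1.18 Fz 3.12 gap 19.3
[-0.0013 -0.0001 -0.    ]
[-0.0013 -0.0001 -0.    ]
```

carry_out(increments=[[[-0.0015,0,0],[0,-0.003,0],1.0]])

```text
time: 21.7
tool_pos: [526.1, -219.0, 71.7]
tcp_rot: [179.5, -0.5, 172.0]
ft_force: [-4.8, 2.4, 4.0]
finger_gap: 18.8
```

carry_out(increments=[[[-0.0015,0,0],[0,0,0],1.0]])

```text
time: 21.8
tool_pos: [526.8, -219.2, 71.7]
tcp_rot: [179.5, -0.6, 172.0]
ft_force: [-5.8, 2.4, 2.7]
finger_gap: 19.0
```

```bash

python3 -c "
from h import *;from bench import r
arc(r.sense(),-.03,2)"
```

```text
t 21.8 TR [  27.9 -210. ] z 71.7 rot [179.5  -0.6 172. ] ang 92.7 v 0.92 r 45.1 Ft(cw) 6.17 Frad -1.29 Fz 2.74 gap 19.0
[-0.0013 -0.     -0.    ]
[-0.0013 -0.     -0.    ]
```

carry_out(increments=[[[-0.0015,0,0],[0,0,0],1.0],[[-0.0015,0,0],[0,-0.002,0],1.0]])

```text
time: 22.0
tool_pos: [528.2, -219.4, 71.7]
tcp_rot: [179.5, -0.7, 172.0]
ft_force: [-5.4, 2.8, 4.4]
finger_gap: 19.0
```

```bash

python3 -c "
from h import *;from bench import r
s=r.snapshot('side')
arc(r.sense(),-.03,2);crop(s,250,180,350,290,6,'m2')"
```

```text
t 22.05 TR [  29.4 -210.1] z 71.7 rot [179.5  -0.7 172. ] ang 90.7 v 0.885 r 45.1 Ft(cw) 5.25 Frad -1.55 Fz 1.74 gap 19.1
[-0.0013 -0.     -0.    ]
[-0.0013  0.     -0.    ]
```

View pics/m2.png

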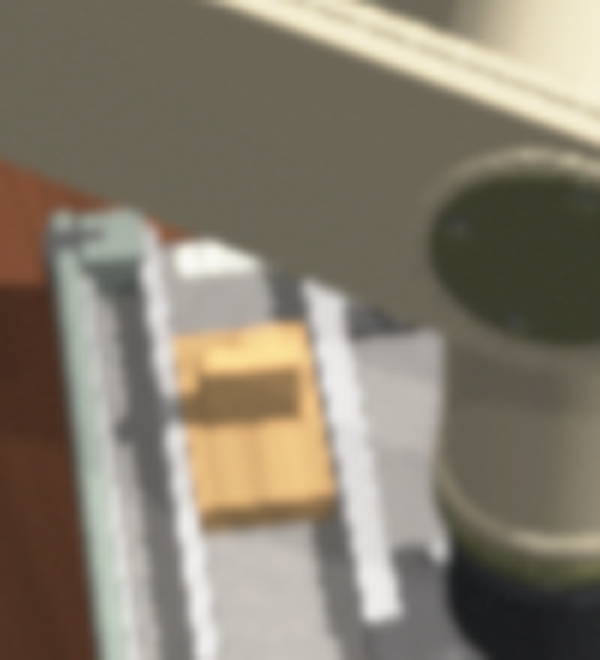

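carry_out(increments=[[[-0.0015,0,0],[0,0,0],1.0],[[-0.0015,0,0],[0,-0.002,0],1.0]])

```text
time: 22.25
tool_pos: [529.7, -219.7, 71.7]
tcp_rot: [179.5, -0.8, 172.0]
ft_force: [-5.5, 2.1, 4.0]
finger_gap: 18.8
```

carry_out(increments=[[[-0.0015,0,0],[0,0,0],1.0]])

```text
time: 22.35
tool_pos: [530.3, -219.8, 71.6]
tcp_rot: [179.5, -0.9, 172.0]
ft_force: [-6.0, 3.0, 2.4]
finger_gap: 19.2
```

carry_out(increments=[[[-0.0015,0,0],[0,0,0],1.0]])

```text
time: 22.45
tool_pos: [531.1, -219.9, 71.7]
tcp_rot: [179.5, -1.0, 172.0]
ft_force: [-5.7, 3.4, 3.4]
finger_gap: 19.2
```

```bash

python3 -c "
from h import *;from bench import r
arc(r.sense(),-.03,2)"
```

```text
t 22.45 TR [  32.2 -210.2] z 71.7 rot [179.5  -1.  172. ] ang 87.2 v 0.823 r 45.2 Ft(cw) 6.04 Frad -2.88 Fz 3.38 gap 19.2
[-0.0013  0.0001 -0.    ]
[-0.0013  0.0001 -0.    ]
```

carry_out(increments=[[[-0.0015,0.0001,0],[0,-0.003,0],1.0]])

```text
time: 22.55
tool_pos: [531.8, -220.0, 71.7]
tcp_rot: [179.5, -0.9, 172.0]
ft_force: [-6.4, 2.5, 3.5]
finger_gap: 19.4
```

carry_out(increments=[[[-0.0015,0.0001,0],[0,-0.003,0],1.0]])

```text
time: 22.65
tool_pos: [532.6, -220.0, 71.7]
tcp_rot: [179.5, -0.8, 172.0]
ft_force: [-5.6, 2.0, 3.6]
finger_gap: 18.8
```

carry_out(increments=[[[-0.0015,0.0002,0],[0,-0.003,0],1.0]])

```text
time: 22.75
tool_pos: [533.3, -220.1, 71.7]
tcp_rot: [179.5, -0.7, 172.0]
ft_force: [-5.9, 2.1, 3.7]
finger_gap: 19.1
```

```bash

python3 -c "
from h import *;from bench import r
s=r.snapshot('side')
arc(r.sense(),-.03,2);crop(s,270,210,320,280,10,'m3')"
```

```text
t 22.8 TR [  34.6 -210. ] z 71.7 rot [179.5  -0.7 172. ] ang 84.2 v 0.771 r 45.2 Ft(cw) 4.84 Frad -1.64 Fz 2.66 gap 18.9
[-0.0013  0.0002 -0.    ]
[-0.0013  0.0002 -0.    ]
```

View pics/m3.png

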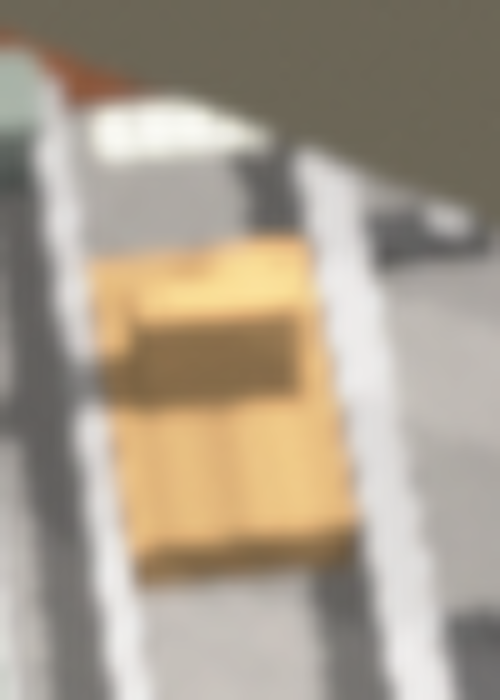

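The fence edge, at about crop (340,450), is now within about a pixel of the block. From here I take single slow rows and watch the force.

carry_out(increments=[[[-0.0013,0.0002,0],[0,-0.002,0],1.0]])

```text
time: 22.9
tool_pos: [533.8, -220.1, 71.7]
tcp_rot: [179.5, -0.7, 172.0]
ft_force: [-5.7, 2.7, 3.9]
finger_gap: 19.2
```

carry_out(increments=[[[-0.0013,0.0002,0],[0,-0.002,0],1.0]])

```text
time: 23.0
tool_pos: [534.3, -220.1, 71.7]
tcp_rot: [179.6, -0.7, 172.0]
ft_force: [-5.6, 1.8, 4.3]
finger_gap: 18.9
```

carry_out(increments=[[[-0.0013,0.0003,0],[0,-0.002,0],1.0]])

```text
time: 23.1
tool_pos: [534.8, -220.1, 71.7]
tcp_rot: [179.6, -0.7, 172.0]
ft_force: [-5.9, -0.2, 2.4]
finger_gap: 18.8
```

carry_out(increments=[[[-0.0013,0.0002,0],[0,-0.002,0],1.0]])

```text
time: 23.2
tool_pos: [535.3, -220.2, 71.7]
tcp_rot: [179.6, -0.7, 172.0]
ft_force: [-5.5, 1.2, 3.9]
finger_gap: 19.0
```

carry_out(increments=[[[-0.0013,0.0002,0],[0,-0.002,0],1.0]])

```text
time: 23.3
tool_pos: [535.7, -220.2, 71.7]
tcp_rot: [179.6, -0.6, 172.0]
ft_force: [-5.7, 2.6, 4.2]
finger_gap: 19.1
```

carry_out(increments=[[[-0.0013,0.0003,0],[0,-0.002,0],1.0]])

```text
time: 23.4
tool_pos: [536.1, -220.2, 71.7]
tcp_rot: [179.6, -0.6, 172.0]
ft_force: [-7.0, 2.0, 3.9]
finger_gap: 19.0
```

```bash

python3 -c "
from h import *;from bench import r
arc(r.sense(),-.03,2)"
```

```text
t 23.4 TR [  37.3 -209.7] z 71.7 rot [179.6  -0.6 172. ] ang 80.7 v 0.711 r 45.3 Ft(cw) 7.0 Frad -2.14 Fz 3.94 gap 19.0
[-0.0013  0.0002 -0.    ]
[-0.0013  0.0003 -0.    ]
```

carry_out(increments=[[[-0.0013,0.0002,0],[0,-0.002,0],1.0]])

```text
time: 23.5
tool_pos: [536.6, -220.2, 71.7]
tcp_rot: [179.6, -0.6, 172.0]
ft_force: [-6.9, 3.8, 4.1]
finger_gap: 19.0
```

carry_out(increments=[[[-0.0013,0.0003,0],[0,-0.002,0],1.0]])

```text
time: 23.6
tool_pos: [536.9, -220.2, 71.7]
tcp_rot: [179.7, -0.6, 172.0]
ft_force: [-6.7, 0.9, 4.6]
finger_gap: 18.9
```

```bash

python3 -c "
from h import *;from bench import r
s=r.snapshot('side')
arc(r.sense(),-.03,2);crop(s,270,210,320,280,10,'m4')"
```

```text
t 23.65 TR [  38.1 -209.5] z 71.7 rot [179.7  -0.6 172. ] ang 79.6 v 0.692 r 45.3 Ft(cw) 6.63 Frad -2.15 Fz 3.39 gap 18.8
[-0.0013  0.0003 -0.    ]
[-0.0013  0.0003 -0.    ]
```

View pics/m4.png

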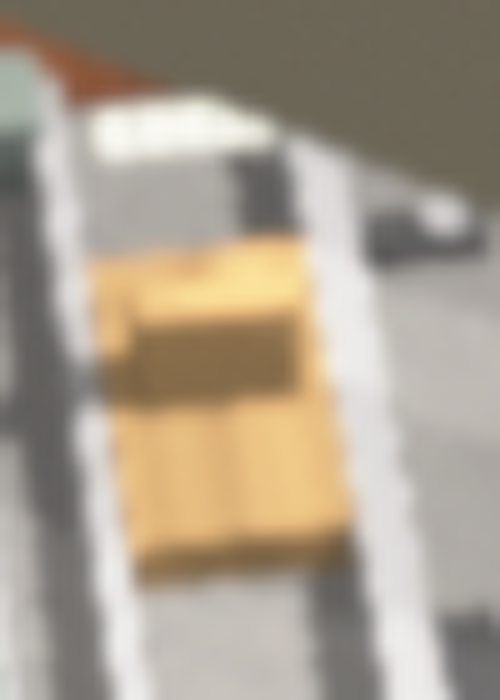

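carry_out(increments=[[[-0.0013,0.0002,0],[0,0,0],1.0]])

```text
time: 23.75
tool_pos: [537.2, -220.2, 71.7]
tcp_rot: [179.7, -0.7, 172.0]
ft_force: [-6.2, 2.7, 3.0]
finger_gap: 18.5
```

carry_out(increments=[[[-0.0013,0.0002,0],[0,0,0],1.0]])

```text
time: 23.85
tool_pos: [537.5, -220.2, 71.7]
tcp_rot: [179.7, -0.9, 172.0]
ft_force: [-7.7, 2.2, 5.0]
finger_gap: 19.1
```

carry_out(increments=[[[-0.0013,0.0003,0],[0,0,0],1.0]])

```text
time: 23.95
tool_pos: [537.6, -220.2, 71.7]
tcp_rot: [179.7, -1.0, 172.0]
ft_force: [-7.4, 2.9, 4.4]
finger_gap: 19.1
```

```bash

python3 -c "
from h import *;from bench import r
arc(r.sense(),-.03,2)"
```

```text
t 23.95 TR [  38.7 -209.5] z 71.7 rot [179.7  -1.  172. ] ang 78.9 v 0.678 r 45.3 Ft(cw) 7.23 Frad -3.22 Fz 4.44 gap 19.1
[-0.0013  0.0003 -0.    ]
[-0.0013  0.0003 -0.    ]
```

carry_out(increments=[[[-0.0015,0.0003,0],[0,0,0],1.0]])

```text
time: 24.05
tool_pos: [537.9, -220.2, 71.6]
tcp_rot: [179.7, -1.2, 172.0]
ft_force: [-8.4, 1.8, 4.5]
finger_gap: 19.0
```

carry_out(increments=[[[-0.0015,0.0003,0],[0,0,0],1.0]])

```text
time: 24.15
tool_pos: [538.1, -220.1, 71.6]
tcp_rot: [179.7, -1.3, 171.9]
ft_force: [-9.4, 1.6, 5.7]
finger_gap: 18.8
```

```bash

python3 -c "
from h import *;from bench import r
arc(r.sense(),-.03,2)"
```

```text
t 24.15 TR [  39.2 -209.4] z 71.6 rot [179.7  -1.3 171.9] ang 78.2 v 0.668 r 45.3 Ft(cw) 9.33 Frad -2.17 Fz 5.74 gap 18.8
[-0.0013  0.0003 -0.    ]
[-0.0013  0.0003 -0.    ]
```

Contact is clear: the force rises from about 5.7 to 9.3 N at the handle, a nip of roughly 8 N, while the movement per row nearly stops. I let go.

carry_out(increments=[[[0,0,0],[0,0,0],0.7],[[0,0,0],[0,0,0],0.4],[[0,0,0],[0,0,0],0.35],[[0,0,0],[0,0,0],0.35],[[0,0,-0.02],[0,0,0],0.35],[[0,0,-0.03],[0,0,0],0.35],[[0,0,-0.03],[0,0,0],0.35],[[0,0,-0.03],[0,0,0],0.35],[[0,0,-0.03],[0,0,0],0.35],[[0.03,-0.02,-0.02],[0,0,0],0.35],[[0.04,-0.02,-0.02],[0,0,0],0.35],[[0.04,-0.02,0],[0,0,0],0.35]])

```text
time: 25.35
tool_pos: [425.4, -265.7, 260.2]
tcp_rot: [179.8, -1.2, 172.3]
ft_force: [0.7, -1.1, 1.0]
finger_gap: 55.7
```

carry_out(increments=[[[0.045,-0.02,0],[0,0,0],0.35],[[0.03,-0.01,0],[0,0,0],0.35],[[0,0,0],[0,0,0],0.35],[[0,0,0],[0,0,0],0.35]])

```text
time: 25.75
tool_pos: [341.4, -288.4, 264.5]
tcp_rot: [-179.8, -0.9, 172.0]
ft_force: [0.6, -0.2, 0.5]
finger_gap: 55.2
```

```bash

python3 -c "
from h import *;from bench import r
s=r.snapshot('side');t=r.snapshot('top')
go(r.sense(),[*W(-13.7,-175),150])
crop(s,230,180,395,345,4,'z1');crop(t,255,180,430,310,4.4,'z2');cv2.imwrite('pics/z3.png',t['image'])"
```

```text
t 25.85 pos [ 342.1 -288.1  264.3] TR [-144.9 -304.9] rot [-179.9   -1.   172.1] gap 55.2
shift m [-0.1341  0.1292  0.1118] dist 0.217 rot [-0.002 -0.017  0.007] Ftrim [-0.38 -0.13] Fz -0.2
```

View pics/z1.png

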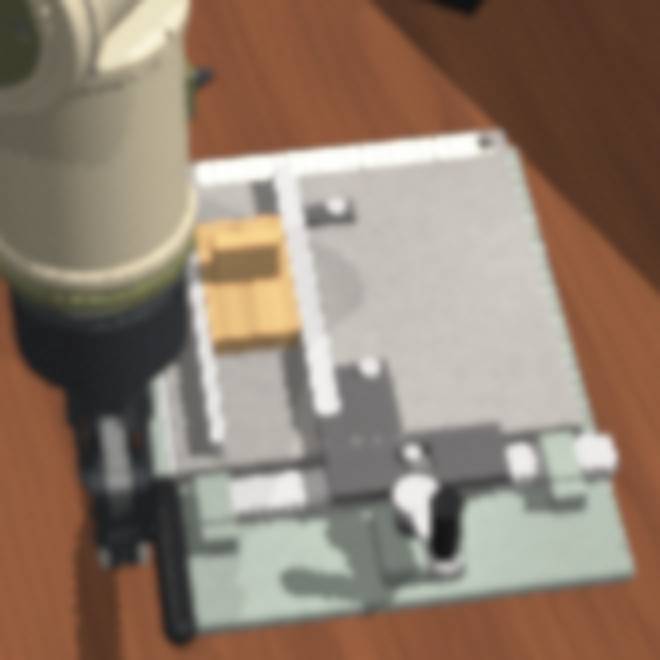

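View pics/z2.png

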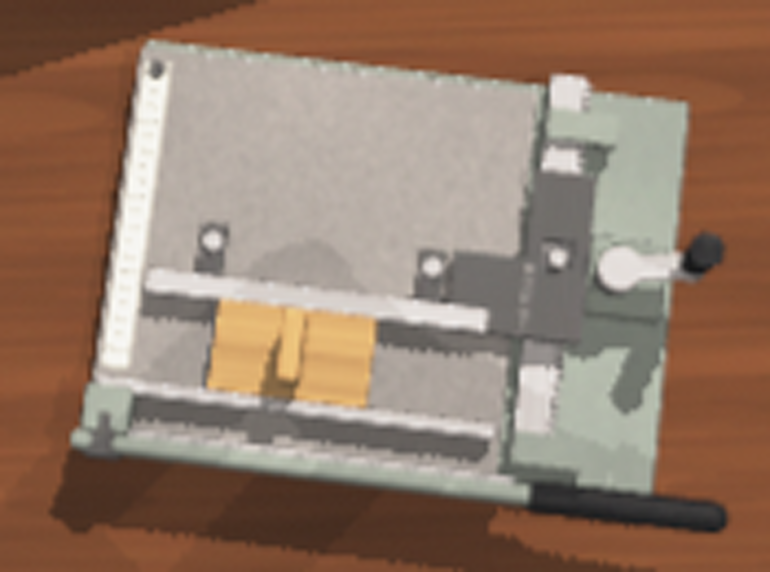

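View pics/z3.png

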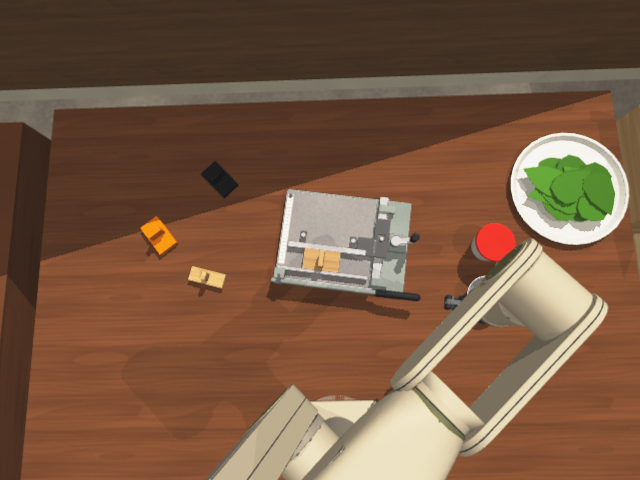

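The views show the block between the rail and the fence with no visible gap at side crop (250,290) or top crop (292,350). The gripper is clear, and the narrow, orange and black blocks sit where they were. I hand in.

```bash
python3 -c "
from bench import r
print(r.hand_in())"
```

```text
the job is handed in; nothing more can be done
None
```

The fence is set to the wide block with a light nip, and the job is handed in at about 26 s of the 72 s allowed.

- **Winding back:** I turned the crank clockwise until the opening was about 81 mm by the crank angle.
- **Placing the block:** I laid the wide pale block flat on the bed and pushed it against the rail, with about 8 N felt at the wrist. Then I let go of it.
- **Nip:** I wound forward only. The force at the handle stayed at about 5.7 N while driving the fence. It rose to about 9.3 N as the block stopped the movement, which works out to a nip of roughly 8 N, against about 20 N to bruise. I then let go and moved the arm clear.

**Last checks:** the final pictures show the block between rail and fence with no visible gap, and the narrow, orange and black blocks and the tub unmoved. In the last top view the arm hid most of the bowl, but the gripper was about 260 mm up there, well above it.

**Disagreements:** the fence met the block at a crank reading of about 0.69 rad. By the formula that means a block 57 mm wide, just under its 58 mm minimum, so I went by the force and the pictures. The 8 N nip is worked out from noisy wrist readings (about ±0.7 N, or ±1.5 N of nip). I did not measure it again after letting go.

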